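Lock the jam nuts of height stops in a quick clamp

ROBOT

A 7-joint arm with a two-finger parallel gripper is mounted at the origin on the work surface. World frame = base frame: x ahead of the robot, y to its left, z up, the work surface at z = 0. Lengths are in m, angles in rad, forces in N, time in s.
With the tool pointing down it reaches from about 0.425 to 0.875 m from the base axis. Payload 8.4 kg.
Tool frame: the origin (TCP) lies midway between the tips of the shut fingers; the grasp point (between the pads) lies 19 mm behind it; z points along the fingers, y is the line along which they close (so a half turn about z gives the same grasp; the last joint's range is limited). The gripper opens to 87 mm and grips with 3 to 60 N. Pads are 19 mm wide; open, the fingers measure 117 mm over their backs; the gripper's body (75 mm by 190 mm) begins 51 mm behind the grasp point.
Start: joints at [-1.314, 0.333, 0.04, 1.465, -0.013, 1.343, -0.059], TCP at [0.226, 0.609, 0.223] pointing down, gripper open.
Joint ranges: [-2.58, 2.58], [-0.38, 2.09], [-1.3, 1.39], [0.25, 2.4], [-1.5, 4.64], [0.08, 2.09], [-2.65, 2.65]. Speed limits (rad/s): [2.22, 2.22, 2.79, 2.79, 3.14, 3.14, 3.14].

INTERFACE

Orientations are given as a unit quaternion [w, x, y, z].
In Python, from workcell import ctrl gives the robot as it stands.
- The arm moves only by the shell command python3 -m crank 'ROWS'. ROWS is JSON, a list of rows, each a list of 5 numbers: the shift along the tool's x, y, z in cm, then the turn about the tool's z in degrees, then the gripper command: -1 is shut, 1 is fully open, values between are in proportion. In form: [[dx, dy, dz, roll, gripper], ...]. A call has 1 to 5 rows; each row shifts and turns the commanded pose from where the row before left it, along the tool's axes as they then stand; what a row does not reach is not made up. A row lasts 1/10 s, in which the tool goes at most 50 mm and 8.59 degrees, less where a joint would pass 70% of its speed; a pose out of reach is approached as far as the arm can. A call with a gripper value outside its range is refused whole. The fingers move at their own pace and stop on an object; the grip force is fixed at half the most. Time passes only in rows, so rows that do not move let the fingers close. It gives the time, the measured TCP pose, the force, the opening and the grip force at its end, in the units of the state.
- ctrl.get_state(): the state, without advancing time (a new reading comes with each control period).
- ctrl.read_camera(name): name is "scene" or "top" or "wrist"; returns (picture, depth): 384x512x3 uint8, red, green, blue; 384x512 float32, m along the optical axis (not along the pixel's ray), 0 where there is no reading.
- ctrl.camera_params(name): a dict with "fx", "fy", "cx", "cy" (pixels), "extrinsics" (4x4, takes a point from camera to world coordinates); the wrist camera has in their place "T_tool_cam" (4x4, takes a point from camera to tool coordinates, whose origin is the TCP and whose axes are the flange's). Camera axes: x right, y down, z forward; pixel columns grow to the right and rows downward; lengths in m; the calibration is good to about 2 mm. A picture is of the moment at which its call begins: read the wrist's pose just before it. camera_params takes no time and is no camera call.
- ctrl.hand_in(): hands the job in; it is judged then, once.
Trained networks look in the newest picture that a camera, given by its name, has taken for a name from the list of things; names that differ only in an ending like _2 or _b are one class to them, and where a whole thing is asked for, a point or a joint stands for the part that bears it (a point fixed in the world has none). Each returns a list of dicts, best first, with "confidence" (0 to 1); they miss things now and then, are a little off and sometimes report something else, mostly with a low value. They report only what shows in the picture. A call takes as long as a camera call. They do not tell look-alikes from the thing itself.
- ctrl.recognise(camera, query): "extent" ([left, top, width, height] in pixels, round what is visible of it).
The state is a dict: "time": time; "q": joint angles; "joint_vel": joint speeds; "effort": joint torques, N m; "eef_pos": TCP position; "tcp_rot": TCP orientation; "ft_force": force on the tool from outside, world axes, zero at the start; "moment": the same for the moment, N m; "opening": opening from 0.0 (shut) to 1.0 (fully open); "gripper_force": force on a finger pad.
Only numpy, scipy, OpenCV 4.12 (cv2) and the standard library are available. Lean on these libraries where they do the work, as an engineer would, in place of code of your own. Each camera call takes 0.05 s, during which the arm holds its last target. There are 200 camera calls.

TASK

Two or three height stops stand on the blue mat with their brass jam nuts loose. One at a time, stand each stop with its square foot in the quick clamp, pump the orange trigger until the jaw holds the foot fast, and turn the jam nut clockwise until it is tight on the collar without dragging the collar's red pointer off the white line; then press the red release lever so that the jaw slides back, and stand the stop upright on the green mat. At the end the jaw is fully back, all stops are on the green mat, and the jar, the sample box and the gauge are where they were.

Things in the scene. Friction and masses are not known exactly. Their poses are not given: they have to be found in the camera images.
- clamp: blue quick clamp, fixed; stands elsewhere each time, up to 0.25 rad askew. Origin on the bench under the seat centre. +x runs from the fixed anvil over the seat and moving jaw to the housing and orange trigger (roughly away from the robot), z up, +y left when looking along +x. Base plate x -48 to 157, 70 mm wide, 10 mm high; blue housing x 84 to 150, 50 mm wide, 58 mm high
- clamp_seat (a point): centre of the seat, 10 mm above the bench, axes as the clamp. Anvil face 18 mm to its -x; jaw pad face 35 mm to its +x when fully back; both are 30 mm wide and reach 26 to 28 mm above the seat. A stop's 36 mm foot centred here touches the anvil and has 17 mm to the pad; put down up to 12 mm farther to +x, square to the jaws, it is pushed home by the jaw
- jaw (a joint): slide of the clamp jaw in m: 0 = fully back, grows towards the anvil. It ratchets in 7 mm steps and stays where the trigger brought it. Its sprung pad meets a stop against the anvil at 0.017; at rest at 0.0207 it holds the stop with about 10 N, and further pumping stalls and adds nothing. It springs back to 0 when the release lever is fully pressed
- trigger (a joint): trigger in rad: 0 = up, 0.45 = fully down; springs back up. Every press beyond 0.41, let fully up in between, advances the jaw 7 mm, so three from fully back hold a stop. A press takes about 6 N, the last one up to 12 N; once the stop is held, more presses stall part way
- trigger_pad (a point): middle of the top of the orange trigger pad (34 x 30 mm) at the end of the black trigger arm: 182 mm along the clamp's +x, 98 mm above the bench when up. Pressed from above it goes down 38 mm in a full press (and 7 mm farther along +x)
- release (a joint): red release lever in rad: 0 = up, 0.35 = fully down, springs back up; the jaw comes free above 0.2
- release_pad (a point): middle of the top of the red release lever's pad (30 x 28 mm), beside the housing: 117 mm along the clamp's +x, 80 mm along its +y, 52.5 mm above the bench when up; 16 mm lower when fully pressed, which takes about 10 N while the jaw is holding
- in_mat: blue flat mat, 150 (its x) x 220 (its y) x 4 mm, fixed; origin in the middle of its underside. The stops start standing on it, in a row along its y, about 75 mm apart. It may lie on either side of the clamp
- out_mat: green flat mat, 150 (its x) x 220 (its y) x 4 mm, fixed; origin in the middle of its underside. For the finished stops
- jar: bystander: amber sample jar, 44 mm across, 55 mm high; origin at the centre of its underside
- samplebox: bystander: grey sample box 70 x 100 x 28 mm; origin at the centre of its underside
- gauge: bystander: steel setting gauge with a red knob, 50 x 50 x 34 mm; origin at the centre of its underside
- stop1: height stop (two or three are present), 0.34 kg, upright; origin at the centre of its underside, z up the screw. From below: square steel foot 36 x 36 mm (z 0 to 28 mm), black collar 24 mm across (28 to 46), brass jam nut (46 to 62), square screw end (62 to 98). Foot and screw are one piece. Out of the clamp the whole stop turns with the nut
- stop1_top (a point): top of stop1's square steel screw end, 98 mm above its underside. The end is 12 x 12 mm, sides parallel to the foot's, and stands 36 mm above the nut: lift the stop by it
- nut1 (a joint): jam nut of stop1 in rad relative to the collar: grows clockwise seen from above, 3.0 = tight on the collar (hard stop); starts 0.85 to 1.45 short. A brass bar 40 mm long, 26 mm across its flats, 16 mm tall, middle 54 mm above the stop's underside. At value v it is turned 3.0 - v counter-clockwise from the red pointer: tight when it first comes in line with it. Takes 0.04 N m
- set1 (a joint): setting of stop1 in rad: clockwise turn of the collar on the screw. 0, as it starts: the collar's red pointer (just above the foot, reaching 26 mm out) over the white line on the foot, along the stop's +x. Forcing a tight nut on drags the collar along (0.12 N m) and spoils the setting
- stop2: height stop (two or three are present), 0.34 kg, upright; origin at the centre of its underside, z up the screw. From below: square steel foot 36 x 36 mm (z 0 to 28 mm), black collar 24 mm across (28 to 46), brass jam nut (46 to 62), square screw end (62 to 98). Foot and screw are one piece. Out of the clamp the whole stop turns with the nut
- stop2_top (a point): top of stop2's square steel screw end, 98 mm above its underside. The end is 12 x 12 mm, sides parallel to the foot's, and stands 36 mm above the nut: lift the stop by it
- nut2 (a joint): jam nut of stop2 in rad relative to the collar: grows clockwise seen from above, 3.0 = tight on the collar (hard stop); starts 0.85 to 1.45 short. A brass bar 40 mm long, 26 mm across its flats, 16 mm tall, middle 54 mm above the stop's underside. At value v it is turned 3.0 - v counter-clockwise from the red pointer: tight when it first comes in line with it. Takes 0.04 N m
- set2 (a joint): setting of stop2 in rad: clockwise turn of the collar on the screw. 0, as it starts: the collar's red pointer (just above the foot, reaching 26 mm out) over the white line on the foot, along the stop's +x. Forcing a tight nut on drags the collar along (0.12 N m) and spoils the setting
- stop3: height stop (two or three are present), 0.34 kg, upright; origin at the centre of its underside, z up the screw. From below: square steel foot 36 x 36 mm (z 0 to 28 mm), black collar 24 mm across (28 to 46), brass jam nut (46 to 62), square screw end (62 to 98). Foot and screw are one piece. Out of the clamp the whole stop turns with the nut
- stop3_top (a point): top of stop3's square steel screw end, 98 mm above its underside. The end is 12 x 12 mm, sides parallel to the foot's, and stands 36 mm above the nut: lift the stop by it
- nut3 (a joint): jam nut of stop3 in rad relative to the collar: grows clockwise seen from above, 3.0 = tight on the collar (hard stop); starts 0.85 to 1.45 short. A brass bar 40 mm long, 26 mm across its flats, 16 mm tall, middle 54 mm above the stop's underside. At value v it is turned 3.0 - v counter-clockwise from the red pointer: tight when it first comes in line with it. Takes 0.04 N m
- set3 (a joint): setting of stop3 in rad: clockwise turn of the collar on the screw. 0, as it starts: the collar's red pointer (just above the foot, reaching 26 mm out) over the white line on the foot, along the stop's +x. Forcing a tight nut on drags the collar along (0.12 N m) and spoils the setting
Mind the look-alikes: they are no part of the job. Leave any purple or turquoise look-alike of the stop2 alone.

How it is judged:
On the way, in this order (a step that is already met when the one before it is completed fails the run):
1. a stop is held in the clamp (value of joint jaw above 0.019 m and horizontal distance between any of stop1, stop2, stop3 and clamp_seat below 0.015 m), for 0.2 s.
2. a stop's jam nut is tight while the clamp holds it (value of joint jaw above 0.019 m and ((horizontal distance between stop1 and clamp_seat below 0.015 m and value of joint nut1 above 2.8 rad) or (horizontal distance between stop2 and clamp_seat below 0.015 m and value of joint nut2 above 2.8 rad) or (horizontal distance between stop3 and clamp_seat below 0.015 m and value of joint nut3 above 2.8 rad))), for 0.2 s.
3. the jaw is released and fully back (value of joint jaw below 0.005 m), for 0.2 s.
At the end, for the whole second after the job is handed in: every stop present stands upright (within 0.1 rad) and at rest on the green mat (its centre over the mat), its nut within 0.2 rad of tight, its collar within 0.35 rad of the mark; the jaw is back within 5 mm (value of joint jaw below 0.005 m and value of joint each of nut1, nut2, nut3 above 2.8 rad and value of joint set1 between -0.35 and 0.35 rad and angle between each of stop1, stop2, stop3's own z axis and vertical below 0.1 rad and x of stop1 in the frame of out_mat between -0.075 and 0.075 m and y of stop1 in the frame of out_mat between -0.11 and 0.11 m and height (world z) of each of stop1, stop2, stop3 below 0.012 m and linear speed of each of stop1, stop2, stop3 below 0.02 m/s and value of joint set2 between -0.35 and 0.35 rad and x of stop2 in the frame of out_mat between -0.075 and 0.075 m and y of stop2 in the frame of out_mat between -0.11 and 0.11 m and value of joint set3 between -0.35 and 0.35 rad and x of stop3 in the frame of out_mat between -0.075 and 0.075 m and y of stop3 in the frame of out_mat between -0.11 and 0.11 m); the robot touches nothing.
It fails at once if a bystander (jar, sample box or gauge) is pushed more than 3 cm from its place (distance of any of jar, samplebox, gauge from where it was at the start of the episode above 0.03 m).
It fails at once if a jam nut is tightened by the fingers away from the clamp ((velocity of joint nut1 above 1 rad/s and contact force between the fingers and stop1 above 1 N and horizontal distance between stop1 and clamp_seat above 0.05 m) or (velocity of joint nut2 above 1 rad/s and contact force between the fingers and stop2 above 1 N and horizontal distance between stop2 and clamp_seat above 0.05 m) or (velocity of joint nut3 above 1 rad/s and contact force between the fingers and stop3 above 1 N and horizontal distance between stop3 and clamp_seat above 0.05 m)).
Of stop1, stop2, stop3 only 2 to 3 are there at a start; the rules pass over those that are not, and their reading is None.
At some moment in a run one of stop1, stop2, stop3 may be knocked a few centimetres aside while the robot is not near it.
It also fails if it takes over 210 s, if anything falls off the work surface, if the arm or the gripper's body presses on something with over 40 N, if the wrist force passes 120 N, or if a joint passes its speed limit or range.

## Working session

There is one attempt and no reset: what is moved stays moved. The work goes in short steps, Python scripts to look and compute and a shell command to move; the robot and the scene stay as the last step left them, time stands still between calls to the robot, and variables do not carry over. Pictures are saved under pics/ and viewed, at most 14 in all, crops included, and the job is handed in when it is done.

```bash
ls; mkdir -p pics
python3 - <<'E'
from workcell import ctrl
import cv2, numpy as np
s=ctrl.get_state(); print(s)
for c in ("scene","top"):
    im,d=ctrl.read_camera(c); cv2.imwrite(f"pics/{c}0.png",im[:,:,::-1]); np.savez(f"pics/{c}0.npz",im=im,d=d)
    p=ctrl.camera_params(c); print(c,p)
print(ctrl.camera_params("wrist"))
E
```

```text
pics
{'time': 0.0, 'q': array([-1.31418599,  0.33389009,  0.0398554 ,  1.46625788, -0.0133586 ,
        1.34328049, -0.05848726]), 'joint_vel': array([-2.85121724e-05, -7.26244096e-04, -4.96561542e-04,  1.14463950e-04,
       -2.83861005e-04,  2.08819635e-04,  3.45823700e-04]), 'effort': array([ 3.14734134e-04, -6.56367159e+01,  1.33528009e+00, -4.03778315e+01,
       -5.97060286e-02,  4.48827061e-02,  1.98744801e-04]), 'eef_pos': array([0.22629901, 0.6088484 , 0.22167903]), 'tcp_rot': array([-6.92986857e-05,  1.76957098e-01,  9.84218253e-01, -7.82323938e-04]), 'ft_force': array([ 0.52511583,  0.04092662, -0.46810631]), 'moment': array([-0.01726457, -0.02331755, -0.005445  ]), 'gripper_force': 0.0, 'opening': 1.0031848094220297}
scene {'fx': 434.4288277579677, 'fy': 434.4288277579677, 'cx': 263.92734256141284, 'cy': 191.25541098836248, 'extrinsics': array([[ 0.55166978,  0.57007711, -0.60882883,  1.46813581],
       [ 0.83390661, -0.3911104 ,  0.38940007, -0.5150582 ],
       [-0.01613122, -0.72252664, -0.69115486,  1.09428715],
       [ 0.        ,  0.        ,  0.        ,  1.        ]])}
top {'fx': 488.84082678678914, 'fy': 488.84082678678914, 'cx': 254.0591789320913, 'cy': 186.1401836157667, 'extrinsics': array([[ 0.00440967, -0.98442047,  0.17577512,  0.34477283],
       [-0.99992521, -0.0063459 , -0.01045481,  0.06231874],
       [ 0.01140738, -0.17571587, -0.98437483,  1.3660469 ],
       [ 0.        ,  0.        ,  0.        ,  1.        ]])}
{'fx': 340.2986853816457, 'fy': 340.2986853816457, 'cx': 254.1423820957574, 'cy': 192.34244954300695, 'T_tool_cam': array([[-6.75589932e-04, -9.70720564e-01, -2.40210597e-01,
         6.59056277e-02],
       [ 9.99999767e-01, -6.31768644e-04, -2.59434682e-04,
         1.92067257e-05],
       [ 1.00081057e-04, -2.40210716e-01,  9.70720764e-01,
        -1.62449268e-01],
       [ 0.00000000e+00,  0.00000000e+00,  0.00000000e+00,
         1.00000000e+00]])}
```

View pics/top0.png

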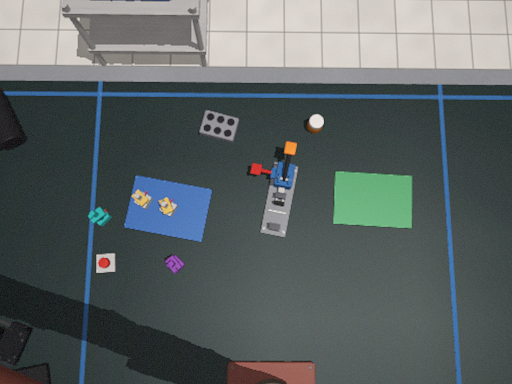

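View pics/scene0.png

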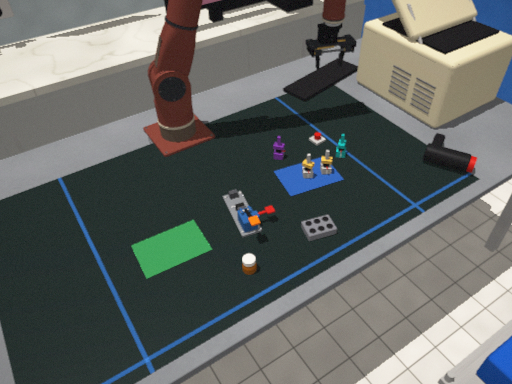

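The top view shows two stops with yellow nuts on the blue mat at (141,199) and (167,207). The purple (174,264) and turquoise (99,216) ones are look-alikes off the mat. The clamp is at about (280,195), with the orange trigger at (290,148), the red lever at (257,170) and the green mat at (373,200).

```bash
cat > h.py <<'E'
from workcell import ctrl
import cv2, numpy as np
from scipy.spatial.transform import Rotation as R
def tool():
    s=ctrl.get_state(); w,x,y,z=s["tcp_rot"]; T=np.eye(4)
    T[:3,:3]=R.from_quat([x,y,z,w]).as_matrix(); T[:3,3]=s["eef_pos"]; return T
def snap(c,name=None):
    T=tool(); im,d=ctrl.read_camera(c); p=ctrl.camera_params(c)
    E=T@p["T_tool_cam"] if c=="wrist" else p["extrinsics"]
    if name: cv2.imwrite(f"pics/{name}.png",im[:,:,::-1])
    v,u=np.mgrid[:384,:512]
    P=np.stack([(u-p["cx"])/p["fx"]*d,(v-p["cy"])/p["fy"]*d,d],-1)@E[:3,:3].T+E[:3,3]
    P[d==0]=np.nan
    return im,P,E,p
def atz(px,E,p,z):  # pixel -> world on plane z
    px=np.atleast_2d(px).astype(float)
    r=np.c_[(px[:,0]-p["cx"])/p["fx"],(px[:,1]-p["cy"])/p["fy"],np.ones(len(px))]@E[:3,:3].T
    return E[:3,3]+r*((z-E[2,3])/r[:,2])[:,None]
def proj(X,E,p):
    c=(np.atleast_2d(X)-E[:3,3])@E[:3,:3]; return np.c_[c[:,0]/c[:,2]*p["fx"]+p["cx"],c[:,1]/c[:,2]*p["fy"]+p["cy"]]
def hsv(im): return cv2.cvtColor(im,cv2.COLOR_RGB2HSV)
def mask(im,lo,hi): return cv2.inRange(hsv(im),np.array(lo),np.array(hi))>0
def delta(xy,yaw=None,z=None):
    """cm in tool axes to reach world xy (z); yaw = wanted heading of tool y mod pi; rotate last"""
    T=tool(); d=np.r_[xy,T[2,3] if z is None else z]-T[:3,3]; t=T[:3,:3].T@d*100
    h=np.arctan2(T[1,1],T[0,1])
    out=dict(shift=t.round(2),hy=round(np.degrees(h),1))
    if yaw is not None:  # tool z down: +roll turns heading clockwise
        out["roll"]=round(-((np.degrees(yaw-h)+90)%180-90),1)
    return out
E
python3 - <<'E'
from h import *
im,P,E,p=snap("top")
H=hsv(im)
def comps(lo,hi,z,amin=15,box=None):
    m=mask(im,lo,hi).astype(np.uint8)
    n,l,s,c=cv2.connectedComponentsWithStats(m)
    for i in range(1,n):
        if s[i,4]>=amin and 80<c[i,1]<300 and 80<c[i,0]<430:
            zz=np.nanmedian(P[l==i][:,2]); a=atz(c[i],E,p,zz if z is None else z)[0]
            pts=np.argwhere(l==i)[:,::-1].astype(np.float32)
            (_,_),wh,an=cv2.minAreaRect(atz(pts,E,p,zz)[:,:2].astype(np.float32))
            print(c[i].round(1),s[i,4],"xyz",a.round(4),"zmed",round(float(zz),4),"rect",np.round(wh,3),round(an,1))
for n,lo,hi in [("orange",(8,150,120),(20,255,255)),("red",(0,180,100),(5,255,255)),("green",(50,120,60),(80,255,255)),("blue",(100,150,60),(118,255,255)),("yellow",(15,60,150),(32,150,255))]:
    print(n); comps(lo,hi,None)
for q in ("clamp","stop1","jar","samplebox","gauge"):
    print(q,[(np.round(r["extent"]),round(r["confidence"],2)) for r in ctrl.recognise("top",q)])
print(np.linalg.norm([0.6,0.3]))
E
```

```text
orange
[290.  147.7] 149 xyz [ 0.6764 -0.0467  0.0976] zmed 0.0976 rect [0.031 0.035] 78.7
red
[257.9 169.4] 138 xyz [0.6261 0.038  0.0519] zmed 0.0519 rect [0.028 0.055] 0.4
[103.7 262.1] 72 xyz [0.3728 0.4509 0.0342] zmed 0.0342 rect [0.021 0.024] 0.3
green
blue
[287.7 144.2] 3478 xyz [ 0.7119 -0.0487  0.0017] zmed 0.0017 rect [1.445 0.831] 75.4
[279.6 175.8] 266 xyz [ 0.6077 -0.0212  0.0574] zmed 0.0574 rect [0.08 0.05] 20.5
[290.3 171. ] 89 xyz [ 0.6209 -0.0504  0.0592] zmed 0.0592 rect [0.017 0.043] 79.4
[147.7 199. ] 968 xyz [0.5494 0.3465 0.0048] zmed 0.0048 rect [0.146 0.15 ] 79.5
[151.1 218.4] 36 xyz [0.4948 0.3349 0.0036] zmed 0.0036 rect [0.021 0.031] 82.9
yellow
[140.3 197.9] 113 xyz [0.5427 0.3536 0.0666] zmed 0.0666 rect [0.041 0.026] 46.1
[166.1 206.1] 113 xyz [0.5211 0.2837 0.0667] zmed 0.0667 rect [0.04  0.027] 23.5
clamp [(array([249., 143.,  48.,  94.]), 0.88)]
stop1 [(array([161., 200.,  18.,  17.]), 0.82), (array([274., 186.,  14.,  23.]), 0.74), (array([ 88., 207.,  22.,  19.]), 0.69), (array([133., 190.,  20.,  19.]), 0.66), (array([163., 256.,  24.,  16.]), 0.59)]
jar [(array([305., 113.,  18.,  20.]), 0.48), (array([133., 190.,  21.,  18.]), 0.47)]
samplebox [(array([201., 110.,  40.,  31.]), 0.77)]
gauge [(array([ 99., 253.,  16.,  24.]), 0.55)]
0.6708203932499369
```

```bash
python3 -m crank '[[-4,-1.65,-0.4,0,1],[-4,-1.65,-0.4,0,1],[-4,-1.65,-0.4,0,1],[-4,-1.65,-0.4,0,1],[-4,-1.65,-0.4,0,1]]'; python3 -m crank '[[-4,-1.65,-0.4,0,1],[-4,-1.65,0,0,1],[-4,-1.65,0,0,1],[-4,-1.65,0,0,1],[-3,-1.65,0,0,0]]'; python3 -m crank '[[0,0,0,0,0],[0,0,0,0,0]]'
cat >> h.py <<'E'
def blobs(im,P,E,p,lo,hi,amin=40,zr=(0,1)):
    m=mask(im,lo,hi)&(P[...,2]>zr[0])&(P[...,2]<zr[1]); n,l,s,c=cv2.connectedComponentsWithStats(m.astype(np.uint8)); o=[]
    for i in range(1,n):
        if s[i,4]<amin: continue
        q=P[l==i]; z=np.median(q[:,2]); 
        w=atz(np.argwhere(l==i)[:,::-1],E,p,z)[:,:2].astype(np.float32)
        ctr,wh,an=cv2.minAreaRect(w)
        if wh[0]<wh[1]: wh,an=wh[::-1],an+90
        o.append(dict(px=c[i].round(),n=s[i,4],c=np.round(ctr,4),z=round(float(z),4),wh=np.round(wh,4),long=round((an+90)%180-90,1)))
    return o
E
python3 - <<'E'
from h import *
print(delta([.532,.319]))
im,P,E,p=snap("wrist","w1")
for n,lo,hi in [("brass",(15,60,120),(35,255,255)),("red",(0,150,80),(6,255,255))]:
    print(n); [print(b) for b in blobs(im,P,E,p,lo,hi,15)]
a=np.nanargmax; z=P[...,2]
m=((z>.095)&(z<.11)).astype(np.uint8); n,l,s,c=cv2.connectedComponentsWithStats(m)
for i in range(1,n):
    if s[i,4]>60:
        w=atz(np.argwhere(l==i)[:,::-1],E,p,.102)[:,:2].astype(np.float32); print("top",c[i].round(),s[i,4],cv2.minAreaRect(w))
E
```

```text
time: 0.9
eef_pos: [0.3863, 0.4609, 0.2429]
tcp_rot: [0.0, 0.177, 0.984, 0.0]
ft_force: [0.5, 0.7, -0.6]
opening: 1.001
gripper_force: 0.0
time: 1.4
eef_pos: [0.5365, 0.3164, 0.2467]
tcp_rot: [0.0, 0.178, 0.984, -0.0]
ft_force: [-0.6, 0.3, 0.6]
opening: 0.961
gripper_force: 0.0
time: 1.6
eef_pos: [0.5349, 0.3181, 0.2465]
tcp_rot: [-0.0, 0.178, 0.984, 0.0]
ft_force: [-0.4, 0.3, 0.5]
opening: 0.812
gripper_force: 0.0
{'shift': array([ 0.3 , -0.02,  0.  ]), 'hy': np.float64(69.5)}
brass
{'px': array([288., 165.]), 'n': np.int32(666), 'c': array([0.5428, 0.3548]), 'z': 0.0661, 'wh': array([0.0409, 0.0267]), 'long': 45.7}
{'px': array([222., 172.]), 'n': np.int32(719), 'c': array([0.5218, 0.2861]), 'z': 0.0662, 'wh': array([0.0389, 0.028 ]), 'long': 22.5}
{'px': array([301., 183.]), 'n': np.int32(77), 'c': array([0.5573, 0.3592]), 'z': 0.0665, 'wh': array([0.0136, 0.0119]), 'long': 45.1}
{'px': array([ 90., 258.]), 'n': np.int32(1006), 'c': array([0.492 , 0.2932]), 'z': 0.3346, 'wh': array([0.0162, 0.0067]), 'long': -30.9}
{'px': array([419., 258.]), 'n': np.int32(1013), 'c': array([0.519
[... 159 characters left out ...]
444, 'wh': array([0.0701, 0.0038]), 'long': 69.5}
red
{'px': array([366., 107.]), 'n': np.int32(16), 'c': array([0.5135, 0.4546]), 'z': 0.0333, 'wh': array([0.0072, 0.0025]), 'long': -44.2}
top [122.  23.] 240 ((0.3707309365272522, 0.26247456669807434), (0.013000325299799442, 0.0118490532040596), 45.20366668701172)
top [402.  82.] 215 ((0.49728482961654663, 0.4676712155342102), (0.012331939302384853, 0.01239655539393425), 46.94040298461914)
top [295. 176.] 189 ((0.5433438420295715, 0.3551520109176636), (0.01258956640958786, 0.013049742206931114), 61.51874923706055)
top [217. 182.] 184 ((0.5225447416305542, 0.28574061393737793), (0.012202482670545578, 0.013242998160421848), 61.16935729980469)
```

View pics/w1.png

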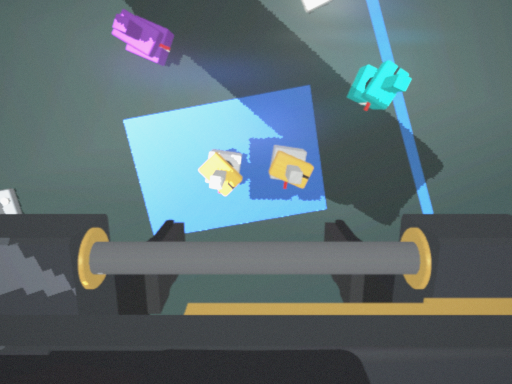

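The wrist view shows the two stops on the mat at (222,172) and (290,165), with brass nuts. The purple (143,38) and turquoise (380,85) look-alikes lie off the mat. The brass pair fits, so I'll confirm it in a crop.

```bash
python3 -c "
import cv2
im=cv2.imread('pics/w1.png')[130:205,190:330]
cv2.imwrite('pics/w1c.png',cv2.resize(im,None,fx=5.7,fy=5.7,interpolation=cv2.INTER_CUBIC))"
```

```text
(no output)
```

View pics/w1c.png

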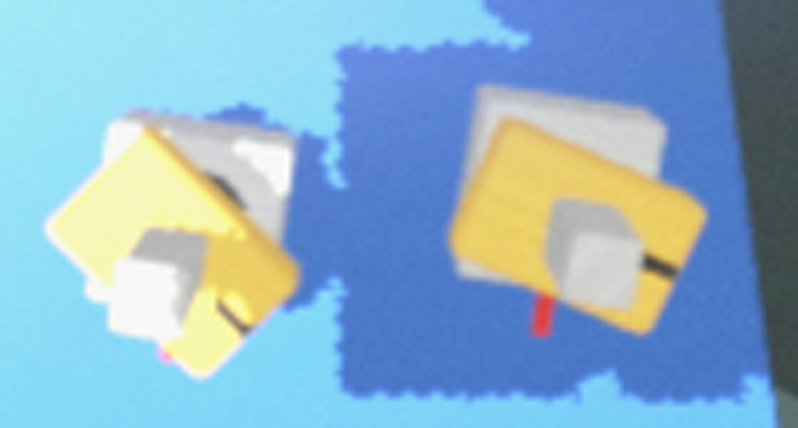

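Confirmed: two brass stops, both pointers heading about −28.5° in the world. Nut A is about 74° short, nut B about 53°. I'll start with the right-hand one (A).

```bash
python3 -m crank '[[0,0,0,8,0],[1.03,3.65,2,0,0],[0,0,4,0,0],[0,0,4,0,0],[0,0,2,0,0]]'; python3 -m crank '[[0,0,0,0,0],[0,0,0,0,0]]'; python3 -c "
from h import *
print(delta([.5433,.3552],np.radians(61.5),.071))"
```

```text
time: 2.15
eef_pos: [0.5396, 0.357, 0.1226]
tcp_rot: [-0.002, 0.244, 0.97, -0.002]
ft_force: [0.3, -0.8, 0.5]
opening: 0.503
gripper_force: 0.0
time: 2.35
eef_pos: [0.5422, 0.3571, 0.1273]
tcp_rot: [-0.0, 0.244, 0.97, 0.0]
ft_force: [-0.1, 0.2, 0.1]
opening: 0.498
gripper_force: 0.0
{'shift': array([-0.19, -0.12,  5.63]), 'hy': np.float64(61.7), 'roll': np.float64(0.2)}
```

```bash
python3 -m crank '[[-0.2,-0.1,2.8,0,0],[0,0,2.8,0,0],[0,0,0,0,0],[0,0,0,0,-1],[0,0,0,0,-1]]'; python3 -m crank '[[0,0,0,0,-1],[0,0,0,0,-1],[0,0,0,0,-1]]'; python3 -m crank '[[0,0,-4,0,-1],[0,0,-4,0,-1],[0,0,-2,0,-1],[0,0,0,0,-1],[0,0,0,0,-1]]'; python3 -c "
from h import *
print(delta([.498+.0049,-.011-.001],np.radians(78.7),.18))"
```

```text
time: 2.85
eef_pos: [0.5452, 0.355, 0.0732]
tcp_rot: [0.001, 0.245, 0.97, 0.001]
ft_force: [-0.7, -0.0, 0.3]
opening: 0.392
gripper_force: 0.0
time: 3.15
eef_pos: [0.5444, 0.3543, 0.0713]
tcp_rot: [0.0, 0.245, 0.969, 0.001]
ft_force: [2.2, 3.3, 0.0]
opening: 0.138
gripper_force: 30.5
time: 3.65
eef_pos: [0.5435, 0.3537, 0.1693]
tcp_rot: [-0.0, 0.245, 0.969, -0.0]
ft_force: [-1.0, -0.2, -3.9]
opening: 0.136
gripper_force: 30.0
{'shift': array([-13.81, -34.1 ,  -1.03]), 'hy': np.float64(61.6), 'roll': np.float64(-17.1)}
```

```bash
python3 -m crank '[[-1.4,-3.4,-1,0,-1],[-1.4,-3.4,-1,0,-1],[-1.4,-3.4,-1,0,-1],[-1.4,-3.4,-1,0,-1],[-1.4,-3.4,-1,0,-1]]'; python3 -m crank '[[-1.4,-3.4,0,0,-1],[-1.4,-3.4,0,0,-1],[-1.4,-3.4,0,0,-1],[-1.4,-3.4,0,0,-1],[-1.2,-3.4,0,0,-1]]';  python3 -m crank '[[0,0,0,-8.5,-1],[0,0,0,-8.5,-1],[0,0,0,0,-1],[0,0,0,0,-1]]'
python3 - <<'E'
from h import *
im,P,E,p=snap("wrist","w2")
for n,lo,hi in [("brass",(15,60,120),(35,255,255)),("red",(0,150,80),(6,255,255)),("orange",(8,150,120),(14,255,255)),("blue",(100,120,60),(118,255,255))]:
    print(n); [print(b) for b in blobs(im,P,E,p,lo,hi,80,(0.02,.14))]
print(delta([.503,-.012],np.radians(78.7),.18), ctrl.get_state()["q"].round(2))
E
```

```text
time: 4.15
eef_pos: [0.5233, 0.1692, 0.2183]
tcp_rot: [-0.001, 0.245, 0.969, -0.001]
ft_force: [0.2, -0.4, -3.4]
opening: 0.134
gripper_force: 30.0
time: 4.65
eef_pos: [0.5023, -0.0124, 0.2183]
tcp_rot: [-0.002, 0.245, 0.969, -0.001]
ft_force: [-0.3, -0.2, -3.3]
opening: 0.134
gripper_force: 30.0
time: 5.05
eef_pos: [0.5031, -0.0107, 0.2191]
tcp_rot: [-0.001, 0.101, 0.995, -0.0]
ft_force: [-0.4, -0.1, -4.7]
opening: 0.135
gripper_force: 30.0
brass
red
orange
blue
{'px': array([243., 291.]), 'n': np.int32(140), 'c': array([ 0.619 , -0.0467]), 'z': 0.0583, 'wh': array([0.0257, 0.0064]), 'long': -12.0}
{'px': array([263., 291.]), 'n': np.int32(244), 'c': array([ 0.6232, -0.0255]), 'z': 0.0587, 'wh': array([0.0257, 0.0117]), 'long': -11.5}
{'shift': array([-0.01, -0.14,  3.95]), 'hy': np.float64(78.4), 'roll': np.float64(-0.3)} [-0.54  0.02  0.48  1.84 -0.01  1.28  1.32]
```

View pics/w2.png

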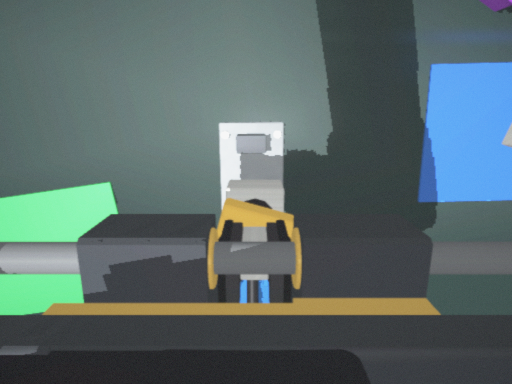

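The view shows the plate end at (220-283,123), the anvil at (251,143), the carried stop at (255,210), and the green mat at lower left.

Run:
```python
from h import *
im,P,E,p=snap("wrist")
g=hsv(im)
reg=np.zeros((384,512),bool); reg[100:178,190:310]=1
m=reg&(P[...,2]>.005)&(P[...,2]<.045)
w=P[m]; print(m.sum())
pl=w[(w[:,2]<.014)]; an=w[(w[:,2]>.03)]
print("zs",np.percentile(w[:,2],[5,25,50,75,95]).round(4))
c,wh,a=cv2.minAreaRect(pl[:,:2].astype(np.float32)); print("plate",c,wh,a)
c,wh,a=cv2.minAreaRect(an[:,:2].astype(np.float32)); print("anvil",c,wh,a,len(an))
t=np.radians(-11.4); u=np.array([np.cos(t),np.sin(t)]); v=np.array([-u[1],u[0]])
X,Y=pl[:,:2]@u,pl[:,:2]@v; print("plate x' min",np.percentile(X,[0.5,2]),"y'",np.percentile(Y,[1,99]))
X,Y=an[:,:2]@u,an[:,:2]@v; print("anvil x'",np.percentile(X,[1,99]),"y'",np.percentile(Y,[1,99]))
print("orange",np.array([.6764,-.0467])@u,np.array([.6764,-.0467])@v)
print("A tcp", tool()[:2,3]@u,tool()[:2,3]@v)
# mats
for lo,hi in [((45,80,30),(85,255,255)),((100,130,60),(120,255,255))]:
    for b in blobs(*snap("top"),lo,hi,300,(-.01,.012)): print(b)
```

```text
3569
zs [0.009  0.0099 0.0105 0.0113 0.0366]
plate (0.48136255145072937, -0.009403180330991745) (0.0703391283750534, 0.06029445305466652) 78.34083557128906
anvil (0.47181937098503113, -0.00797777809202671) (0.029347024857997894, 0.017414724454283714) 78.5270004272461 524
plate x' min [0.44357052 0.44375525] y' [0.05164638 0.12038557]
anvil x' [0.45541461 0.47265277] y' [0.07165041 0.10004468]
orange 0.6722860203098379 0.08791676117760654
A tcp 0.49560702114117217 0.08916331995977306
{'px': array([372., 199.]), 'n': np.int32(4147), 'c': array([ 0.5534, -0.2873]), 'z': 0.0043, 'wh': array([0.2227, 0.1524]), 'long': 86.8}
{'px': array([292., 145.]), 'n': np.int32(4266), 'c': array([0.6416, 0.0915]), 'z': 0.0017, 'wh': array([1.4435, 0.8343]), 'long': 75.6}
{'px': array([168., 208.]), 'n': np.int32(3937), 'c': array([0.525, 0.289]), 'z': 0.0047, 'wh': array([0.2222, 0.1516]), 'long': 79.6}
{'px': array([ 86., 303.]), 'n': np.int32(835), 'c': array([0.274 , 0.5016]), 'z': 0.0018, 'wh': array([0.4309, 0.0144]), 'long': 0.0}
```

```bash
python3 -m crank '[[-0.15,-0.3,4,0,-1],[0,0,4,0,-1],[0,0,0,0,-1],[0,0,2,0,-1],[0,0,2,0,-1]]';  python3 -m crank '[[0,0,1.5,0,-1],[0,0,0.4,0,-1],[0,0,0,0,-1],[0,0,0,0,-1]]'
```

```text
time: 5.75
eef_pos: [0.5061, -0.0138, 0.1022]
tcp_rot: [0.001, 0.1, 0.995, 0.0]
ft_force: [0.4, 0.7, -3.7]
opening: 0.134
gripper_force: 30.0
time: 6.15
eef_pos: [0.5057, -0.0139, 0.083]
tcp_rot: [0.001, 0.099, 0.995, 0.0]
ft_force: [0.2, -0.2, -2.9]
opening: 0.137
gripper_force: 30.0
```

```bash
python3 -m crank '[[0,0,0.4,0,-1],[0,0,0,0,-1],[0,0,0.2,0,-1],[0,0,0,0,-1]]';  python3 -m crank '[[0,0,0,0,-0.6],[0,0,0,0,-0.2],[0,0,0,0,0],[0,0,0,0,0]]'; python3 -m crank '[[0,0,-3,0,0],[0,0,-4,0,0],[0,0,-4,0,0],[0,0,-2,0,0],[0,0,0,0,0]]'
python3 - <<'E'
from h import *
im,P,E,p=snap("wrist","w3")
for n,lo,hi in [("brass",(15,60,120),(35,255,255)),("red",(0,150,80),(6,255,255))]:
    print(n); [print(b) for b in blobs(im,P,E,p,lo,hi,15,(0.02,.09))]
t=np.radians(-11.5); u=np.array([np.cos(t),np.sin(t)]); v=np.array([-u[1],u[0]])
S=.491*u+.0862*v; print("seat",S,"trig",S+.182*u,"rel",S+.117*u+.08*v)
print(delta(S+.184*u,np.radians(78.5),.13))
cv2.imwrite("pics/w3c.png",cv2.resize(im[100:250,180:330,::-1],None,fx=4,fy=4))
E
```

```text
time: 6.55
eef_pos: [0.5055, -0.0139, 0.0771]
tcp_rot: [0.001, 0.099, 0.995, 0.0]
ft_force: [-4.4, 0.5, 11.9]
opening: 0.136
gripper_force: 30.0
time: 6.95
eef_pos: [0.5048, -0.0141, 0.0756]
tcp_rot: [0.0, 0.099, 0.995, -0.0]
ft_force: [-0.1, 0.7, -0.4]
opening: 0.388
gripper_force: 0.0
time: 7.45
eef_pos: [0.5065, -0.014, 0.2087]
tcp_rot: [0.003, 0.099, 0.995, 0.001]
ft_force: [0.9, 0.7, -0.3]
opening: 0.496
gripper_force: 0.0
brass
{'px': array([254., 177.]), 'n': np.int32(1027), 'c': array([ 0.5031, -0.0127]), 'z': 0.0722, 'wh': array([0.0398, 0.0283]), 'long': 62.4}
red
{'px': array([297., 279.]), 'n': np.int32(93), 'c': array([0.6205, 0.0095]), 'z': 0.0494, 'wh': array([0.0137, 0.008 ]), 'long': 78.5}
seat [ 0.49832855 -0.01342015] trig [ 0.67667484 -0.04970511] rel [0.62892917 0.04164778]
{'shift': array([-17.67,  -0.14,   7.71]), 'hy': np.float64(78.6), 'roll': np.float64(0.1)}
```

View pics/w3c.png

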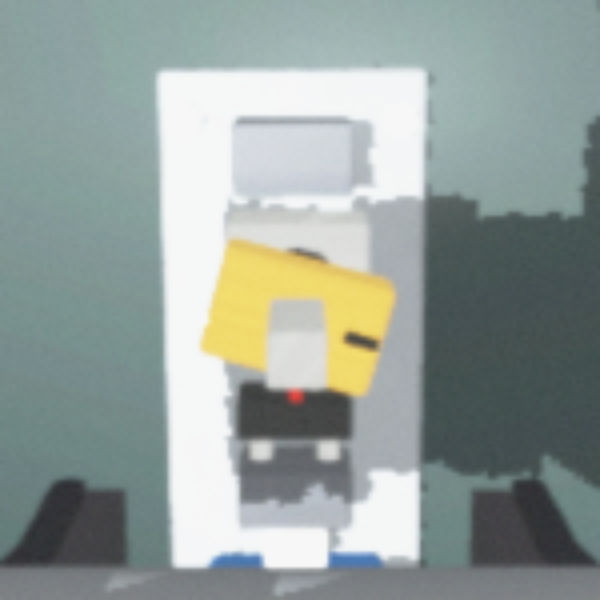

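The stop stands square on the seat, about 5 mm off the anvil, with the pointer toward the jaw. Next, the trigger.

```bash
python3 -m crank '[[-4.4,0,0,0,-1],[-4.4,0,0,0,-1],[-4.4,0,0,0,-1],[-4.5,0,0,0,-1],[0,0,2,0,-1]]'; python3 -m crank '[[0,0,4,0,-1],[0,0,2.5,0,-1],[0,0,0,0,-1],[0,0,0,0,-1]]'; python3 -c "
from h import *
print(delta([.6767,-.048],np.radians(78.5),.058))"
```

```text
time: 8.0
eef_pos: [0.6828, -0.0502, 0.1837]
tcp_rot: [0.001, 0.099, 0.995, -0.001]
ft_force: [-1.3, -0.2, -0.5]
opening: 0.129
gripper_force: 0.0
time: 8.4
eef_pos: [0.6777, -0.0492, 0.1199]
tcp_rot: [-0.001, 0.099, 0.995, -0.0]
ft_force: [0.1, -0.3, 0.6]
opening: 0.001
gripper_force: 0.0
{'shift': array([0.11, 0.1 , 6.19]), 'hy': np.float64(78.6), 'roll': np.float64(0.1)}
```

```bash
python3 -m crank '[[0,0,2,0,-1],[0,0,2,0,-1],[0,0,1.5,0,-1],[0,0,0.9,0,-1],[0,0,0,0,-1]]'; python3 -m crank '[[0,0,0,0,-1],[0,0,0,0,-1]]';python3 -m crank '[[0,0,-2.5,0,-1],[0,0,-2.3,0,-1],[0,0,0,0,-1],[0,0,0,0,-1]]'
```

```text
time: 8.9
eef_pos: [0.6837, -0.0499, 0.0638]
tcp_rot: [0.006, 0.099, 0.995, 0.001]
ft_force: [1.6, -0.7, 23.8]
opening: 0.006
gripper_force: 10.7
time: 9.1
eef_pos: [0.6837, -0.0499, 0.0638]
tcp_rot: [0.006, 0.099, 0.995, 0.001]
ft_force: [1.1, -0.6, 24.0]
opening: 0.004
gripper_force: 11.1
time: 9.5
eef_pos: [0.6793, -0.0491, 0.1065]
tcp_rot: [0.002, 0.099, 0.995, 0.0]
ft_force: [0.4, -0.3, 0.3]
opening: 0.006
gripper_force: 0.0
```

```bash
python3 -m crank '[[0,0,2,0,-1],[0,0,1.5,0,-1],[0,0,1.1,0,-1],[0,0,0,0,-1],[0,0,0,0,-1]]'; python3 -m crank '[[0,0,-2.5,0,-1],[0,0,-2.1,0,-1],[0,0,0,0,-1],[0,0,0,0,-1]]'; python3 -m crank '[[0,0,2,0,-1],[0,0,1.5,0,-1],[0,0,1.1,0,-1],[0,0,0,0,-1],[0,0,0,0,-1]]'; python3 -m crank '[[0,0,-2.5,0,-1],[0,0,-3.1,0,-1],[0,0,-3,0,0],[0,0,-2,0,0],[0,0,0,0,0]]'
python3 - <<'E'
from h import *
im,P,E,p=snap("wrist","w4")
T=tool();print(T[:3,3])
for n,lo,hi in [("brass",(15,60,120),(35,255,255))]:
    [print(b) for b in blobs(im,P,E,p,lo,hi,15,(0.02,.09))]
cv2.imwrite("pics/w4c.png",cv2.resize(im[0:220,150:370,::-1],None,fx=2.7,fy=2.7))
E
```

```text
time: 10.0
eef_pos: [0.6828, -0.0496, 0.064]
tcp_rot: [0.005, 0.099, 0.995, 0.001]
ft_force: [-0.7, 0.7, 31.8]
opening: 0.004
gripper_force: 14.2
time: 10.4
eef_pos: [0.6779, -0.0488, 0.104]
tcp_rot: [-0.0, 0.099, 0.995, 0.0]
ft_force: [0.7, 0.1, -1.2]
opening: 0.006
gripper_force: 0.0
time: 10.9
eef_pos: [0.6827, -0.0497, 0.0639]
tcp_rot: [0.005, 0.099, 0.995, 0.001]
ft_force: [-0.9, 0.2, 36.3]
opening: 0.004
gripper_force: 16.3
time: 11.4
eef_pos: [0.6792, -0.0491, 0.1663]
tcp_rot: [0.001, 0.099, 0.995, 0.0]
ft_force: [0.1, 0.5, 0.1]
opening: 0.195
gripper_force: 0.0
[ 0.67831164 -0.04898364  0.16431352]
```

View pics/w4c.png

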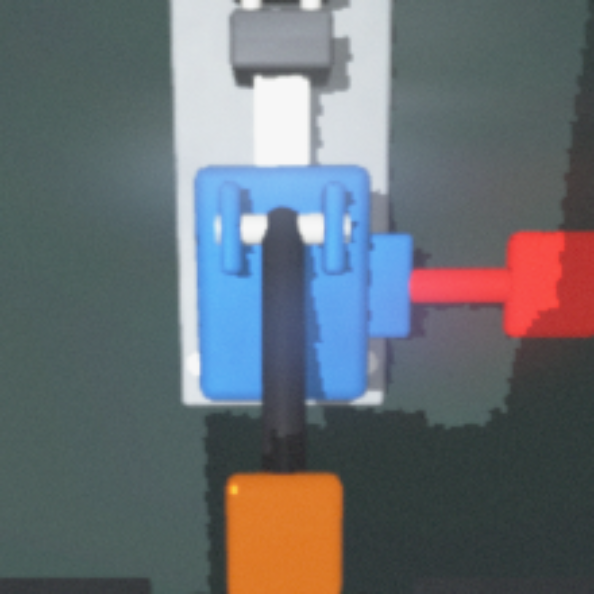

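The jaw is well out. Back over the seat to measure the nut.

```bash
python3 -m crank '[[4.4,0,-1,0,0],[4.4,0,-1,0,0],[4.4,0,-1,0,0],[4.4,0,-0.8,0,0],[0,0,0,0,0]]'; python3 -m crank '[[0,0,0,0,0],[0,0,0,0,0]]'
python3 - <<'E'
from h import *
im,P,E,p=snap("wrist","w5")
[print(b) for b in blobs(im,P,E,p,(15,60,120),(35,255,255),15,(0.02,.09))]
z=P[...,2]; m=(z>.10)&(z<.115); w=P[m]; print("top",np.median(w,0).round(4), m.sum())
q=ctrl.get_state()["q"]; print(q.round(2))
t=np.radians(-11.5); u=np.array([np.cos(t),np.sin(t)]); v=np.array([-u[1],u[0]])
for lo,hi in ((.03,.042),):
    m=(z>lo)&(z<hi); w=P[m]; X=w[:,:2]@u-.491; Y=w[:,:2]@v-.0862; k=abs(Y)<.014; print(np.histogram(X[k],bins=np.arange(-.04,.1,.004)))
E
python3 -m crank '[[0,0,0,4,0],[0,0,0,0,0]]'; python3 -c "
from h import *
print(ctrl.get_state()['q'].round(2))"
```

```text
time: 11.95
eef_pos: [0.5009, -0.013, 0.2016]
tcp_rot: [-0.002, 0.098, 0.995, 0.001]
ft_force: [0.7, 0.1, 0.3]
opening: 0.496
gripper_force: 0.0
time: 12.15
eef_pos: [0.5058, -0.0142, 0.2015]
tcp_rot: [-0.001, 0.099, 0.995, -0.0]
ft_force: [-1.0, -0.1, -0.2]
opening: 0.499
gripper_force: 0.0
{'px': array([254., 174.]), 'n': np.int32(1058), 'c': array([ 0.4973, -0.0119]), 'z': 0.0721, 'wh': array([0.0397, 0.0282]), 'long': 64.2}
top [ 0.4975 -0.0123  0.1082] 267
[-0.58  0.04  0.54  1.86 -0.02  1.25  1.34]
(array([  0, 121, 146, 119, 117, 127, 120,  34,   0,   0,   0,   0,   0,
         0,   1,  25,  95,  83,   0,  68, 116, 110, 108,  67,   0,   0,
         0,   0,   0,   0,   0,   0,   0,   0]), array([-4.00000000e-02, -3.60000000e-02, -3.20000000e-02, -2.80000000e-02,
       -2.40000000e-02, -2.00000000e-02, -1.60000000e-02, -1.20000000e-02,
       -8.00000000e-03, -4.00000000e-03, -3.46944695e-17,  4.00000000e-03,
        8.00000000e-03,  1.20000000e-02,  1.60000000e-02,  2.00000000e-02,
        2.40000000e-02,  2.80000000e-02,  3.20000000e-02,  3.60000000e-02,
        4.00000000e-02,  4.40000000e-02,  4.80000000e-02,  5.20000000e-02,
        5.60000000e-02,  6.00000000e-02,  6.40000000e-02,  6.80000000e-02,
        7.20000000e-02,  7.60000000e-02,  8.00000000e-02,  8.40000000e-02,
        8.80000000e-02,  9.20000000e-02,  9.60000000e-02]))
time: 12.4
eef_pos: [0.5061, -0.0146, 0.2016]
tcp_rot: [-0.001, 0.135, 0.991, -0.001]
ft_force: [0.2, -0.7, 0.0]
opening: 0.498
gripper_force: 0.0
[-0.58  0.04  0.54  1.86 -0.02  1.25  1.27]
```

```bash
python3 -m crank '[[0,0,0,8.4,0.1],[0,0,0,8.4,0.1],[0,0,0,8.4,0.1],[0,0,0,8.4,0.1],[0,0,0,8.4,0.1]]'; python3 -m crank '[[0,0,0,8.4,0.1],[0,0,0,8.4,0.1],[0,0,0,8.4,0.1],[0,0,0,8.4,0.1],[0,0,0,8.4,0.1]]'; python3 -m crank '[[0,0,0,8.4,0.1],[0,0,0,8.1,0.1],[0,0,0,0,0.1],[0,0,0,0,0.1]]'; python3 -c "
from h import *
print(delta([.4975,-.0123],np.radians(-26),.05))"
```

```text
time: 12.9
eef_pos: [0.506, -0.0146, 0.2019]
tcp_rot: [-0.0, 0.482, 0.876, -0.001]
ft_force: [0.2, -0.6, 0.5]
opening: 0.551
gripper_force: 0.0
time: 13.4
eef_pos: [0.5061, -0.0145, 0.202]
tcp_rot: [0.0, 0.764, 0.645, -0.001]
ft_force: [0.8, -0.1, 0.2]
opening: 0.55
gripper_force: 0.0
time: 13.8
eef_pos: [0.5059, -0.0144, 0.2022]
tcp_rot: [0.0, 0.846, 0.533, -0.001]
ft_force: [0.0, 0.1, -0.3]
opening: 0.553
gripper_force: 0.0
{'shift': array([-0.16, -0.84, 15.22]), 'hy': np.float64(-25.6), 'roll': np.float64(0.4)}
```

```bash
python3 -m crank '[[-0.15,-0.85,0,0,0.1],[0,0,4,0,0.1],[0,0,4,0,0.1],[0,0,0,0,0.1],[0,0,0,0,0.1]]'; python3 -c "
from h import *
print(delta([.4975,-.0123],np.radians(-26),.05))"; python3 -m crank '[[0,0,3,0,0.1],[0,0,3,0,0.1],[0,0,1.2,0,0.1],[0,0,0,0,0.1],[0,0,0,0,0.1]]'; python3 -c "
from h import *
print(delta([.4975,-.0123],np.radians(-26),.05))"
```

```text
time: 14.3
eef_pos: [0.497, -0.012, 0.1232]
tcp_rot: [-0.0, 0.847, 0.531, -0.001]
ft_force: [1.4, -0.0, 0.3]
opening: 0.552
gripper_force: 0.0
{'shift': array([-0.  ,  0.06,  7.32]), 'hy': np.float64(-25.8), 'roll': np.float64(0.2)}
time: 14.8
eef_pos: [0.4986, -0.0119, 0.0522]
tcp_rot: [0.0, 0.847, 0.531, 0.001]
ft_force: [0.7, -0.1, 0.3]
opening: 0.551
gripper_force: 0.0
{'shift': array([-0.09, -0.08,  0.22]), 'hy': np.float64(-25.9), 'roll': np.float64(0.1)}
```

```bash
python3 -m crank '[[0,0,0,0,-1],[0,0,0,0,-1],[0,0,0,0,-1],[0,0,0,0,-1]]'; python3 -m crank '[[0,0,0,6,-1],[0,0,0,6,-1],[0,0,0,6,-1],[0,0,0,6,-1],[0,0,0,6,-1]]'; python3 -c "
from h import *
print(ctrl.get_state()['moment'],delta([.4975,-.0123],np.radians(-101.5),.05))"; python3 -m crank '[[0,0,0,6,-1],[0,0,0,6,-1],[0,0,0,6,-1],[0,0,0,6,-1],[0,0,0,6,-1]]';python3 -c "
from h import *
print(ctrl.get_state()['moment'],delta([.4975,-.0123],np.radians(-101.5),.05))"
```

```text
time: 15.2
eef_pos: [0.4989, -0.0122, 0.0515]
tcp_rot: [0.001, 0.848, 0.531, 0.001]
ft_force: [0.8, -0.5, -0.5]
opening: 0.297
gripper_force: 30.0
time: 15.7
eef_pos: [0.499, -0.0122, 0.0514]
tcp_rot: [0.001, 0.957, 0.291, 0.001]
ft_force: [4.0, -2.7, 2.1]
opening: 0.298
gripper_force: 30.0
[-0.42928533 -0.76605948 -0.0223624 ] {'shift': array([-0.13, -0.08,  0.14]), 'hy': np.float64(-56.1), 'roll': np.float64(45.4)}
time: 16.2
eef_pos: [0.4992, -0.0123, 0.0515]
tcp_rot: [0.0, 0.999, 0.034, 0.002]
ft_force: [5.0, -2.2, 0.8]
opening: 0.295
gripper_force: 30.0
[-0.44999561 -0.93702679  0.07768817] {'shift': array([-0.17, -0.01,  0.15]), 'hy': np.float64(-86.1), 'roll': np.float64(15.4)}
```

```bash
M='from h import *
print(ctrl.get_state()["moment"].round(3),delta([.4975,-.0123],np.radians(-101.5),.05))'
python3 -m crank '[[0,0,0,5,-1],[0,0,0,4,-1],[0,0,0,0,-1]]'; python3 -c "$M"; python3 -m crank '[[0,0,0,3,-1],[0,0,0,2,-1],[0,0,0,0,-1]]'; python3 -c "$M"; python3 -m crank '[[0,0,0,2,-1],[0,0,0,0,-1],[0,0,0,0,-1]]'; python3 -c "$M"
```

```text
time: 16.5
eef_pos: [0.4992, -0.0123, 0.0515]
tcp_rot: [0.0, 0.999, -0.044, 0.002]
ft_force: [3.9, -2.7, 3.7]
opening: 0.293
gripper_force: 30.0
[-0.562 -1.031 -0.004] {'shift': array([-0.17,  0.02,  0.14]), 'hy': np.float64(-95.0), 'roll': np.float64(6.5)}
time: 16.8
eef_pos: [0.4992, -0.0123, 0.0514]
tcp_rot: [0.0, 0.996, -0.086, 0.002]
ft_force: [4.8, -1.9, 2.7]
opening: 0.295
gripper_force: 30.0
[-0.559 -1.116 -0.022] {'shift': array([-0.17,  0.03,  0.14]), 'hy': np.float64(-99.9), 'roll': np.float64(1.6)}
time: 17.1
eef_pos: [0.4992, -0.0124, 0.0514]
tcp_rot: [0.0, 0.995, -0.103, 0.002]
ft_force: [5.3, -2.4, 1.7]
opening: 0.296
gripper_force: 30.0
[-0.575 -1.111  0.031] {'shift': array([-0.17,  0.03,  0.14]), 'hy': np.float64(-101.8), 'roll': np.float64(-0.3)}
```

```bash
python3 -m crank '[[0,0,0,2.5,-1],[0,0,0,0,-1],[0,0,0,0,-1]]'; python3 -m crank '[[0,0,0,0,0.1],[0,0,0,0,0.1],[0,0,0,0,0.1],[0,0,-3,0,0.1],[0,0,-4,0,0.1]]'; python3 -m crank '[[0,0,-4,0,0.1],[0,0,-4,0,0.1],[0,0,0,0,0.1],[0,0,0,0,0.1]]'
python3 - <<'E'
from h import *
im,P,E,p=snap("wrist","w6")
[print(b) for b in blobs(im,P,E,p,(15,60,120),(35,255,255),15,(0.02,.09))]
z=P[...,2]; m=(z>.10)&(z<.115); w=P[m]; print("top",np.median(w,0).round(4), m.sum())
c=proj([[.4975,-.0123,.06]],E,p)[0].astype(int); print(c)
cv2.imwrite("pics/w6c.png",cv2.resize(im[c[1]-70:c[1]+70,c[0]-70:c[0]+70,::-1],None,fx=4.2,fy=4.2,interpolation=cv2.INTER_CUBIC))
E
```

```text
time: 17.4
eef_pos: [0.4992, -0.0124, 0.0514]
tcp_rot: [0.0, 0.992, -0.125, 0.002]
ft_force: [4.7, -3.2, 1.0]
opening: 0.296
gripper_force: 30.0
time: 17.9
eef_pos: [0.4954, -0.0121, 0.1197]
tcp_rot: [0.001, 0.992, -0.125, -0.002]
ft_force: [0.8, 0.9, 0.6]
opening: 0.536
gripper_force: 0.0
time: 18.3
eef_pos: [0.4975, -0.0115, 0.2009]
tcp_rot: [-0.001, 0.992, -0.125, 0.0]
ft_force: [-0.4, -0.6, -0.4]
opening: 0.548
gripper_force: 0.0
{'px': array([256., 179.]), 'n': np.int32(1005), 'c': array([ 0.4996, -0.013 ]), 'z': 0.072, 'wh': array([0.0411, 0.0257]), 'long': -14.4}
top [ 0.4995 -0.013   0.1081] 258
[255 181]
```

View pics/w6c.png

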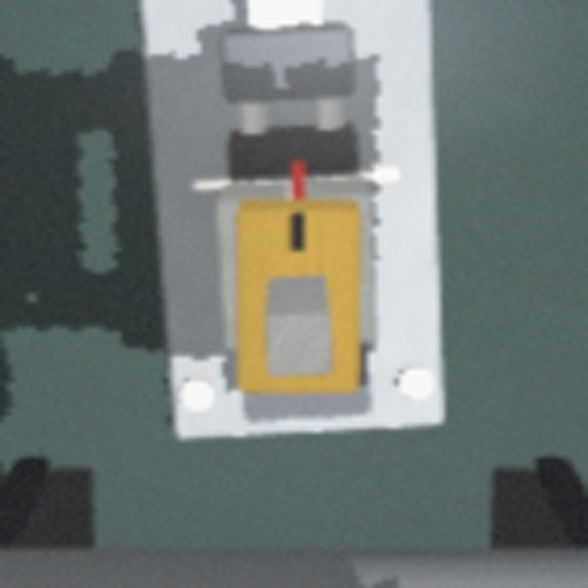

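The nut mark lines up with the red pointer over the white line: tight, with the setting kept. Now the release lever.

```bash
python3 -m crank '[[0,0,0,-8.5,-1],[0,0,0,-8.5,-1],[0,0,0,-8.5,-1],[0,0,0,-8.5,-1],[0,0,0,-8.5,-1]]' >/dev/null; python3 -m crank '[[0,0,0,-8.5,-1],[0,0,0,-8.5,-1],[0,0,0,-8.5,-1],[0,0,0,-8.5,-1],[0,0,0,-8.5,-1]]'>/dev/null; python3 -m crank '[[0,0,0,-7.8,-1],[0,0,0,0,-1],[0,0,0,0,-1]]'; python3 -c "
from h import *
print(delta([.629,.0416],np.radians(-11.5),.08))"
```

```text
time: 19.65
eef_pos: [0.4967, -0.012, 0.1995]
tcp_rot: [-0.0, 0.776, 0.63, -0.001]
ft_force: [-0.3, 0.3, 0.4]
opening: 0.004
gripper_force: 0.0
{'shift': array([ 7.97, 11.87, 11.92]), 'hy': np.float64(-11.8), 'roll': np.float64(-0.3)}
```

```bash
python3 -m crank '[[2.7,4,0,0,-1],[2.7,4,0,0,-1],[2.6,3.9,0,0,-1],[0,0,4,0,-1],[0,0,4,0,-1]]'; python3 -m crank '[[0,0,3.5,0,-1],[0,0,0,0,-1],[0,0,0,0,-1]]'; python3 -c "
from h import *
print(delta([.629,.0416],np.radians(-11.5),.036))"
```

```text
time: 20.15
eef_pos: [0.6316, 0.043, 0.1188]
tcp_rot: [0.001, 0.776, 0.631, -0.0]
ft_force: [-1.3, 0.0, -0.6]
opening: 0.002
gripper_force: 0.0
time: 20.45
eef_pos: [0.6299, 0.0423, 0.0858]
tcp_rot: [-0.0, 0.776, 0.631, -0.001]
ft_force: [0.8, 0.2, 0.2]
opening: -0.002
gripper_force: 0.0
{'shift': array([-0.08, -0.07,  4.98]), 'hy': np.float64(-11.7), 'roll': np.float64(-0.2)}
```

```bash
python3 -m crank '[[0,0,2.5,0,-1],[0,0,1.2,0,-1],[0,0,0.9,0,-1],[0,0,0.5,0,-1],[0,0,0,0,-1]]'; python3 -m crank '[[0,0,0,0,-1],[0,0,0,0,-1],[0,0,0,0,-1]]'; python3 -m crank '[[0,0,-4,0,-1],[0,0,-4,0,-1],[0,0,-4,0,-1],[0,0,-3,0,0],[0,0,0,0,0]]'; python3 -c "
from h import *
print(delta([.4985,-.0126],np.radians(-11.5),.2))"
```

```text
time: 20.95
eef_pos: [0.6317, 0.0431, 0.0388]
tcp_rot: [-0.0, 0.775, 0.632, 0.002]
ft_force: [-10.6, 1.2, 28.4]
opening: 0.009
gripper_force: 13.1
time: 21.25
eef_pos: [0.6317, 0.0431, 0.0388]
tcp_rot: [0.0, 0.775, 0.632, 0.002]
ft_force: [-9.7, 2.5, 27.1]
opening: 0.007
gripper_force: 13.0
time: 21.75
eef_pos: [0.6327, 0.0421, 0.1905]
tcp_rot: [0.002, 0.775, 0.632, 0.004]
ft_force: [0.3, 0.1, 0.3]
opening: 0.113
gripper_force: 0.0
{'shift': array([ -8.06, -12.03,  -1.07]), 'hy': np.float64(-11.6), 'roll': np.float64(-0.1)}
```

```bash
python3 -m crank '[[-2.7,-4,-0.3,0,0],[-2.7,-4,-0.3,0,0],[-2.7,-4,-0.3,0,0],[0,0,0,0,0],[0,0,0,0,0]]'
python3 - <<'E'
from h import *
im,P,E,p=snap("wrist","w7")
[print(b) for b in blobs(im,P,E,p,(15,60,120),(35,255,255),15,(0.02,.09))]
z=P[...,2]; m=(z>.10)&(z<.115); w=P[m]; print("top",np.median(w,0).round(4), m.sum())
t=np.radians(-11.5); u=np.array([np.cos(t),np.sin(t)]); v=np.array([-u[1],u[0]])
m=(z>.03)&(z<.042); w=P[m]; X=w[:,:2]@u-.491; Y=w[:,:2]@v-.0862; k=abs(Y)<.014; print(np.histogram(X[k],bins=np.arange(-.04,.1,.004))[0])
print(delta([.499,-.0128],np.radians(-11.5),.078))
im,P,E,p=snap("top")
[print("top",b) for b in blobs(im,P,E,p,(15,60,120),(35,200,255),40,(0.05,.08))]
E
```

```text
time: 22.25
eef_pos: [0.4958, -0.0125, 0.1945]
tcp_rot: [-0.001, 0.775, 0.632, 0.002]
ft_force: [0.7, 0.4, -0.0]
opening: 0.483
gripper_force: 0.0
{'px': array([259., 176.]), 'n': np.int32(429), 'c': array([ 0.4994, -0.0084]), 'z': 0.0715, 'wh': array([0.0396, 0.0219]), 'long': -11.7}
{'px': array([510., 231.]), 'n': np.int32(42), 'c': array([ 0.7439, -0.123 ]), 'z': 0.0221, 'wh': array([0.0189, 0.0041]), 'long': 88.4}
top [ 0.4991 -0.0121  0.108 ] 286
[  0 113 121 115  85  13  12  12  14  11   9  14  21  16  11   0   0   0
  33 121 120  29   0 125 118 117 121  23   0   0  32  68   0   0]
{'shift': array([-0.05,  0.23, 11.63]), 'hy': np.float64(-11.6), 'roll': np.float64(-0.1)}
top {'px': array([167., 206.]), 'n': np.int32(110), 'c': array([0.5221, 0.2842]), 'z': 0.0668, 'wh': array([0.0398, 0.0257]), 'long': 24.7}
```

```bash
python3 -m crank '[[0,0.25,4,0,0],[0,0,4,0,0],[0,0,2,0,0],[0,0,1.6,0,0],[0,0,0,0,0]]'; python3 -m crank '[[0,0,0,0,0],[0,0,0,0,-1],[0,0,0,0,-1],[0,0,0,0,-1],[0,0,0,0,-1]]'; python3 -m crank '[[0,0,-2,0,-1],[0,0,-4,0,-1],[0,0,-4,0,-1],[0,0,0,0,-1],[0,0,0,0,-1]]'; python3 -c "
from h import *
print(delta([.55,-.335],np.radians(-11.5),.18))"
```

```text
time: 22.85
eef_pos: [0.4978, -0.0136, 0.075]
tcp_rot: [0.0, 0.775, 0.632, -0.003]
ft_force: [0.0, -0.1, 0.2]
opening: 0.501
gripper_force: 0.0
time: 23.35
eef_pos: [0.4989, -0.013, 0.078]
tcp_rot: [0.0, 0.775, 0.632, 0.0]
ft_force: [0.6, -0.0, -0.3]
opening: 0.225
gripper_force: 0.0
time: 23.85
eef_pos: [0.4987, -0.0127, 0.1776]
tcp_rot: [-0.0, 0.775, 0.632, 0.001]
ft_force: [-0.9, 0.9, -4.3]
opening: 0.134
gripper_force: 29.9
{'shift': array([-30.55,  11.48,  -0.28]), 'hy': np.float64(-11.6), 'roll': np.float64(-0.1)}
```

```bash
python3 -m crank '[[-3.8,1.4,0,0,-1],[-3.8,1.4,0,0,-1],[-3.8,1.4,0,0,-1],[-3.8,1.4,0,0,-1],[-3.8,1.4,0,0,-1]]'; python3 -m crank '[[-3.8,1.5,0,0,-1],[-3.8,1.5,0,0,-1],[-3.9,1.5,0,0,-1],[0,0,4,0,-1],[0,0,3,0,-1]]'; python3 -m crank '[[0,0,2,0,-1],[0,0,0,0,-1],[0,0,0,0,-1]]'
```

```text
time: 24.35
eef_pos: [0.5281, -0.2143, 0.1754]
tcp_rot: [-0.001, 0.775, 0.632, -0.001]
ft_force: [0.7, 0.6, -3.3]
opening: 0.133
gripper_force: 30.0
time: 24.85
eef_pos: [0.5478, -0.3368, 0.1036]
tcp_rot: [-0.001, 0.776, 0.631, -0.001]
ft_force: [0.5, 1.3, -3.7]
opening: 0.132
gripper_force: 30.0
time: 25.15
eef_pos: [0.5486, -0.3346, 0.0851]
tcp_rot: [-0.002, 0.775, 0.632, -0.001]
ft_force: [-0.4, -0.3, -4.1]
opening: 0.138
gripper_force: 30.0
```

```bash
python3 -m crank '[[0,0,0.9,0,-1],[0,0,0,0,-1],[0,0,0.3,0,-1],[0,0,0,0,-1]]'; python3 -m crank '[[0,0,0.2,0,-1],[0,0,0,0,-1],[0,0,0,0,-1]]'
```

```text
time: 25.55
eef_pos: [0.5508, -0.3368, 0.0794]
tcp_rot: [0.002, 0.775, 0.632, 0.001]
ft_force: [-9.5, 4.9, 33.4]
opening: 0.134
gripper_force: 30.0
time: 25.85
eef_pos: [0.5511, -0.3373, 0.0785]
tcp_rot: [0.002, 0.775, 0.632, 0.001]
ft_force: [-10.6, 5.5, 41.5]
opening: 0.137
gripper_force: 30.1
```

```bash
python3 -m crank '[[0,0,-0.6,0,-1],[0,0,0,0,-1],[0,0,0,0,-0.6],[0,0,0,0,-0.2],[0,0,0,0,0]]'; python3 -m crank '[[0,0,0,0,0],[0,0,-4,0,0],[0,0,-4,0,0],[0,0,-4,0,0],[0,0,0,0,0]]'
python3 - <<'E'
from h import *
im,P,E,p=snap("wrist","w8")
[print(b) for b in blobs(im,P,E,p,(15,60,120),(35,255,255),15,(0.02,.09))]
z=P[...,2]; m=(z>.095)&(z<.115); w=P[m]; print("top",np.median(w,0).round(4), m.sum())
im,P,E,p=snap("top")
[print("top",b) for b in blobs(im,P,E,p,(15,60,120),(35,200,255),40,(0.05,.08))]
print(delta([.5225,.2857],np.radians(-28.8),.2), ctrl.get_state()["q"].round(2))
E
```

```text
time: 26.35
eef_pos: [0.55, -0.3349, 0.0792]
tcp_rot: [-0.0, 0.775, 0.632, -0.0]
ft_force: [-0.0, -0.0, 0.1]
opening: 0.3
gripper_force: 0.0
time: 26.85
eef_pos: [0.5518, -0.3372, 0.2052]
tcp_rot: [0.004, 0.775, 0.632, 0.002]
ft_force: [-0.0, -1.0, -0.0]
opening: 0.495
gripper_force: 0.0
{'px': array([250., 173.]), 'n': np.int32(1006), 'c': array([ 0.5505, -0.3302]), 'z': 0.0662, 'wh': array([0.0396, 0.0276]), 'long': -13.9}
top [ 0.5498 -0.3308  0.1021] 239
top {'px': array([393., 198.]), 'n': np.int32(116), 'c': array([ 0.5482, -0.3297]), 'z': 0.0658, 'wh': array([0.0416, 0.0273]), 'long': -13.6}
top {'px': array([167., 206.]), 'n': np.int32(109), 'c': array([0.5221, 0.2842]), 'z': 0.0667, 'wh': array([0.0398, 0.0257]), 'long': 24.7}
{'shift': array([ 6.027e+01, -1.520e+01, -1.000e-02]), 'hy': np.float64(-11.6), 'roll': np.float64(17.2)} [-0.23  0.47  0.98  1.55 -0.4   1.33  0.59]
```

```bash
python3 -m crank '[[4.6,-1.2,0,0,0],[4.6,-1.2,0,0,0],[4.6,-1.2,0,0,0],[4.6,-1.2,0,0,0],[4.6,-1.2,0,0,0]]'>/dev/null; python3 -m crank '[[4.6,-1.2,0,0,0],[4.6,-1.2,0,0,0],[4.6,-1.2,0,0,0],[4.6,-1.2,0,0,0],[4.6,-1.2,0,0,0]]' ; python3 -m crank '[[4.6,-1.2,0,0,0],[4.6,-1.2,0,0,0],[4.6,-1.0,0,0,0],[0,0,0,8.5,0],[0,0,0,8.5,0]]'; python3 -m crank '[[0,0,0,0,0],[0,0,0,0,0]]'
python3 - <<'E'
from h import *
im,P,E,p=snap("wrist","w9")
[print(b) for b in blobs(im,P,E,p,(15,60,120),(35,255,255),15,(0.02,.09))]
z=P[...,2]; m=((z>.095)&(z<.11)).astype(np.uint8); n,l,s,c=cv2.connectedComponentsWithStats(m)
for i in range(1,n):
    if s[i,4]>60:
        w=atz(np.argwhere(l==i)[:,::-1],E,p,.102)[:,:2].astype(np.float32); print("top",c[i].round(),s[i,4],cv2.minAreaRect(w))
print(delta([.5225,.2857],np.radians(-28.8),.071))
cv2.imwrite("pics/w9c.png",cv2.resize(im[100:240,180:320,::-1],None,fx=4.2,fy=4.2,interpolation=cv2.INTER_CUBIC))
E
```

```text
time: 27.95
eef_pos: [0.5236, 0.1418, 0.1983]
tcp_rot: [-0.0, 0.775, 0.632, -0.001]
ft_force: [1.5, 0.9, -0.2]
opening: 0.502
gripper_force: 0.0
time: 28.45
eef_pos: [0.5179, 0.2833, 0.1974]
tcp_rot: [0.001, 0.86, 0.51, -0.002]
ft_force: [-0.1, -0.6, -0.0]
opening: 0.499
gripper_force: 0.0
time: 28.65
eef_pos: [0.5188, 0.2814, 0.1985]
tcp_rot: [0.0, 0.859, 0.512, -0.001]
ft_force: [0.6, 0.5, -0.1]
opening: 0.501
gripper_force: 0.0
{'px': array([257., 165.]), 'n': np.int32(407), 'c': array([0.5246, 0.2957]), 'z': 0.0659, 'wh': array([0.0429, 0.0214]), 'long': -7.3}
top [258. 186.] 246 ((0.5235575437545776, 0.285524845123291), (0.012805691920220852, 0.010987336747348309), 61.62149429321289)
{'shift': array([ 0.56,  0.11, 12.78]), 'hy': np.float64(-28.4), 'roll': np.float64(0.4)}
```

View pics/w9c.png

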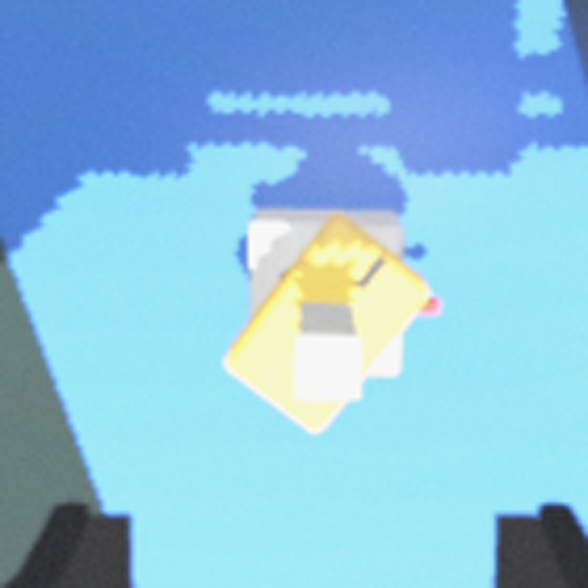

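Stop B is unmoved and the gripper is square to its foot, pointer to the right. Grasp it.

```bash
python3 -m crank '[[0.55,0.15,4,0,0],[0,0,4,0,0],[0,0,2.5,0,0],[0,0,2.2,0,0],[0,0,0,0,0]]'; python3 -m crank '[[0,0,0,0,-1],[0,0,0,0,-1],[0,0,0,0,-1],[0,0,0,0,-1],[0,0,0,0,-1]]'; python3 -m crank '[[0,0,-2,0,-1],[0,0,-4,0,-1],[0,0,-4,0,-1],[0,0,-4,0,-1],[0,0,0,0,-1]]'; python3 -c "
from h import *
t=np.radians(-11.5); u=np.array([np.cos(t),np.sin(t)]); v=np.array([-u[1],u[0]])
print(delta(.4965*u+.0862*v,t,.21))"
```

```text
time: 29.2
eef_pos: [0.5213, 0.2846, 0.0696]
tcp_rot: [0.0, 0.859, 0.512, -0.003]
ft_force: [-0.6, 1.2, -0.3]
opening: 0.494
gripper_force: 0.0
time: 29.7
eef_pos: [0.5236, 0.286, 0.0731]
tcp_rot: [-0.0, 0.86, 0.511, 0.001]
ft_force: [3.9, -1.7, -2.8]
opening: 0.133
gripper_force: 30.4
time: 30.2
eef_pos: [0.5257, 0.2865, 0.2178]
tcp_rot: [-0.001, 0.86, 0.511, 0.004]
ft_force: [0.1, 0.5, -4.1]
opening: 0.136
gripper_force: 29.9
{'shift': array([-27.49,  12.48,   0.62]), 'hy': np.float64(-28.6), 'roll': np.float64(-17.1)}
```

```bash
python3 -m crank '[[-4,1.8,0,0,-1],[-4,1.8,0,0,-1],[-4,1.8,0,0,-1],[-4,1.8,0,0,-1],[-4,1.8,0,0,-1]]'>/dev/null; python3 -m crank '[[-4,1.8,0,0,-1],[-3.5,1.7,0,0,-1],[0,0,0,-8.5,-1],[0,0,0,-8.5,-1],[0,0,0,0,-1]]';  python3 -m crank '[[0,0,0,0,-1],[0,0,0,0,-1]]'; python3 -c "
from h import *
t=np.radians(-11.5); u=np.array([np.cos(t),np.sin(t)]); v=np.array([-u[1],u[0]])
print(delta(.4965*u+.0866*v,t,.079))"
```

```text
time: 31.2
eef_pos: [0.5007, -0.0157, 0.2118]
tcp_rot: [-0.0, 0.774, 0.633, -0.0]
ft_force: [-0.2, -0.1, -2.8]
opening: 0.136
gripper_force: 30.0
time: 31.4
eef_pos: [0.5012, -0.0152, 0.2122]
tcp_rot: [-0.0, 0.776, 0.631, -0.0]
ft_force: [-0.5, 0.1, -3.9]
opening: 0.131
gripper_force: 30.0
{'shift': array([ 0.16,  0.23, 13.32]), 'hy': np.float64(-11.8), 'roll': np.float64(-0.3)}
```

```bash
python3 -m crank '[[0.15,0.25,4,-0.3,-1],[0,0,3,0,-1],[0,0,0,0,-1],[0,0,2,0,-1],[0,0,2,0,-1]]';  python3 -m crank '[[0,0,1.2,0,-1],[0,0,0,0,-1],[0,0,0.4,0,-1],[0,0,0.4,0,-1],[0,0,0,0,-1]]'
```

```text
time: 31.9
eef_pos: [0.5054, -0.0142, 0.1037]
tcp_rot: [0.0, 0.774, 0.634, 0.001]
ft_force: [0.1, 0.2, -3.7]
opening: 0.134
gripper_force: 30.0
time: 32.4
eef_pos: [0.5043, -0.0144, 0.0827]
tcp_rot: [-0.0, 0.773, 0.634, 0.0]
ft_force: [-0.2, 0.2, -3.8]
opening: 0.133
gripper_force: 30.0
```

```bash
python3 -m crank '[[0,0,0.3,0,-1],[0,0,0,0,-1],[0,0,0.2,0,-1],[0,0,0,0,-1]]';  python3 -m crank '[[0,0,0,0,-0.6],[0,0,0,0,-0.2],[0,0,0,0,0],[0,0,0,0,0],[0,0,0,0,0]]'; python3 -m crank '[[0,0,-3,0,0],[0,0,-4,0,0],[0,0,-4,0,0],[0,0,-2,0,0],[0,0,0,0,0]]'
python3 - <<'E'
from h import *
im,P,E,p=snap("wrist","w10")
[print(b) for b in blobs(im,P,E,p,(15,60,120),(35,255,255),15,(0.02,.09))]
z=P[...,2]; m=(z>.10)&(z<.115); w=P[m]; print("top",np.median(w,0).round(4), m.sum())
print(delta([.677,-.0485],np.radians(-11.5),.12))
cv2.imwrite("pics/w10c.png",cv2.resize(im[100:240,180:320,::-1],None,fx=4.2,fy=4.2,interpolation=cv2.INTER_CUBIC))
E
```

```text
time: 32.8
eef_pos: [0.505, -0.0143, 0.079]
tcp_rot: [-0.0, 0.773, 0.634, 0.001]
ft_force: [-5.6, 1.8, 17.3]
opening: 0.131
gripper_force: 30.0
time: 33.3
eef_pos: [0.5042, -0.0145, 0.0775]
tcp_rot: [0.0, 0.773, 0.634, -0.0]
ft_force: [0.5, -0.0, -0.3]
opening: 0.458
gripper_force: 0.0
time: 33.8
eef_pos: [0.5059, -0.0144, 0.2101]
tcp_rot: [0.0, 0.773, 0.634, 0.002]
ft_force: [0.1, 0.3, -0.7]
opening: 0.5
gripper_force: 0.0
{'px': array([253., 172.]), 'n': np.int32(415), 'c': array([ 0.5043, -0.013 ]), 'z': 0.0719, 'wh': array([0.0394, 0.027 ]), 'long': 41.9}
{'px': array([249., 204.]), 'n': np.int32(25), 'c': array([ 0.4961, -0.0326]), 'z': 0.0719, 'wh': array([0.0129, 0.0052]), 'long': -15.6}
{'px': array([499., 219.]), 'n': np.int32(348), 'c': array([ 0.7533, -0.1132]), 'z': 0.0275, 'wh': array([0.0326, 0.02  ]), 'long': 58.1}
top [ 0.504  -0.014   0.1082] 244
{'shift': array([-0.04, 17.54,  8.87]), 'hy': np.float64(-11.2), 'roll': np.float64(0.3)}
```

View pics/w10c.png

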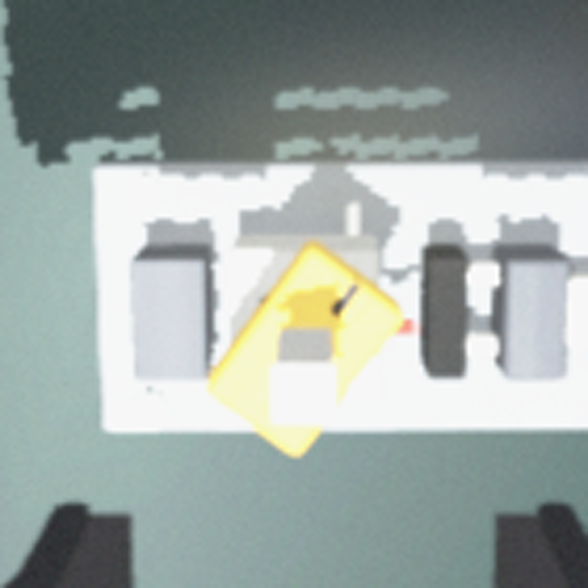

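```bash
python3 -m crank '[[0,4.4,0,0,-1],[0,4.4,0,0,-1],[0,4.4,0,0,-1],[0,4.4,0,0,-1],[0,0,2,0,-1]]'; python3 -m crank '[[0,0,4,0,-1],[0,0,3,0,-1],[0,0,0,0,-1],[0,0,0,0,-1]]'; python3 -c "
from h import *
print(delta([.677,-.0485],np.radians(-11.5),.058))"
```

```text
time: 34.35
eef_pos: [0.6624, -0.0489, 0.186]
tcp_rot: [0.0, 0.775, 0.632, -0.003]
ft_force: [-1.1, -0.8, -0.6]
opening: 0.131
gripper_force: 0.0
time: 34.75
eef_pos: [0.6573, -0.0461, 0.1174]
tcp_rot: [-0.002, 0.775, 0.632, -0.002]
ft_force: [0.3, -0.6, -0.0]
opening: 0.005
gripper_force: 0.0
{'shift': array([0.17, 2.02, 5.92]), 'hy': np.float64(-11.5), 'roll': np.float64(-0.0)}
```

```bash
python3 -m crank '[[0.15,2,0,0,-1],[0,0,0,0,-1],[0,0,0,0,-1]]'; python3 -m crank '[[0,0,2,0,-1],[0,0,2,0,-1],[0,0,1.0,0,-1],[0,0,0.8,0,-1],[0,0,0,0,-1]]'; python3 -m crank '[[0,0,-2.5,0,-1],[0,0,-2.1,0,-1],[0,0,0,0,-1],[0,0,0,0,-1]]'
```

```text
time: 35.05
eef_pos: [0.6784, -0.0486, 0.1194]
tcp_rot: [-0.001, 0.774, 0.633, -0.001]
ft_force: [-1.0, -0.5, -0.2]
opening: 0.004
gripper_force: 0.0
time: 35.55
eef_pos: [0.6814, -0.0491, 0.0645]
tcp_rot: [0.001, 0.774, 0.633, 0.002]
ft_force: [6.1, -1.3, 12.4]
opening: 0.003
gripper_force: 7.0
time: 35.95
eef_pos: [0.6778, -0.048, 0.1069]
tcp_rot: [-0.002, 0.774, 0.633, -0.001]
ft_force: [-0.7, 0.9, -0.3]
opening: 0.002
gripper_force: 0.0
```

```bash
python3 -m crank '[[0,0,2,0,-1],[0,0,1.8,0,-1],[0,0,1.2,0,-1],[0,0,0,0,-1],[0,0,0,0,-1]]'; python3 -m crank '[[0,0,-2.5,0,-1],[0,0,-2.5,0,-1],[0,0,0,0,-1],[0,0,0,0,-1]]';  python3 -m crank '[[0,0,2,0,-1],[0,0,1.8,0,-1],[0,0,1.2,0,-1],[0,0,0,0,-1],[0,0,0,0,-1]]'; python3 -m crank '[[0,0,-2.5,0,-1],[0,0,-2.5,0,-1],[0,0,0,0,-1],[0,0,0,0,-1]]'; python3 -m crank '[[0,0,2,0,-1],[0,0,1.8,0,-1],[0,0,0.5,0,-1],[0,0,0,0,-1],[0,0,0,0,-1]]'; python3 -m crank '[[0,0,-2.5,0,-1],[0,0,-3,0,-1],[0,0,0,0,-1]]'
```

```text
time: 36.45
eef_pos: [0.684, -0.0494, 0.0625]
tcp_rot: [0.003, 0.774, 0.633, 0.004]
ft_force: [8.6, -0.3, 35.1]
opening: 0.009
gripper_force: 17.4
time: 36.85
eef_pos: [0.6773, -0.0479, 0.1055]
tcp_rot: [-0.002, 0.774, 0.633, -0.001]
ft_force: [0.7, 0.1, -1.1]
opening: 0.003
gripper_force: 0.0
time: 37.35
eef_pos: [0.6829, -0.0491, 0.0627]
tcp_rot: [0.002, 0.774, 0.633, 0.003]
ft_force: [-1.0, 1.4, 48.4]
opening: 0.009
gripper_force: 21.7
time: 37.75
eef_pos: [0.6771, -0.0478, 0.1047]
tcp_rot: [-0.002, 0.774, 0.633, -0.002]
ft_force: [-1.3, 0.7, -0.5]
opening: 0.008
gripper_force: 0.0
time: 38.25
eef_pos: [0.6806, -0.0487, 0.0647]
tcp_rot: [0.001, 0.774, 0.633, 0.001]
ft_force: [4.0, -0.7, 17.7]
opening: 0.004
gripper_force: 8.8
time: 38.55
eef_pos: [0.6787, -0.0486, 0.1198]
tcp_rot: [-0.001, 0.774, 0.633, -0.0]
ft_force: [-0.1, -0.8, -1.0]
opening: 0.007
gripper_force: 0.0
```

```bash
python3 -m crank '[[0,0,-4,0,0],[0,0,-4,0,0],[0,-3.5,0,0,0],[0,-3.5,0,0,0],[0,-3.5,0,0,0]]'; python3 -m crank '[[0,-3.5,0,0,0.1],[0,-3.5,0,0,0.1],[0,0,0,0,0.1],[0,0,0,0,0.1]]'
python3 - <<'E'
from h import *
im,P,E,p=snap("wrist","w11")
[print(b) for b in blobs(im,P,E,p,(15,60,120),(35,255,255),15,(0.04,.09))]
z=P[...,2]; m=(z>.10)&(z<.115); w=P[m]; print("top",np.median(w,0).round(4), m.sum())
t=np.radians(-11.5); u=np.array([np.cos(t),np.sin(t)]); v=np.array([-u[1],u[0]])
m=(z>.03)&(z<.042); w=P[m]; X=w[:,:2]@u-.491; Y=w[:,:2]@v-.0862; k=abs(Y)<.014; print(np.histogram(X[k],bins=np.arange(-.04,.1,.004))[0])
print(ctrl.get_state()["q"].round(2)[6],delta([.4985,-.0125],np.radians(-48),.05))
cv2.imwrite("pics/w11c.png",cv2.resize(im[100:240,180:320,::-1],None,fx=4.2,fy=4.2,interpolation=cv2.INTER_CUBIC))
E
```

```text
time: 39.05
eef_pos: [0.5732, -0.0269, 0.1961]
tcp_rot: [-0.002, 0.774, 0.633, -0.003]
ft_force: [-0.8, 0.2, 1.3]
opening: 0.374
gripper_force: 0.0
time: 39.45
eef_pos: [0.5124, -0.0125, 0.1998]
tcp_rot: [-0.002, 0.773, 0.634, -0.001]
ft_force: [0.7, 0.3, -0.4]
opening: 0.546
gripper_force: 0.0
{'px': array([243., 178.]), 'n': np.int32(453), 'c': array([ 0.4994, -0.0122]), 'z': 0.0718, 'wh': array([0.0399, 0.0264]), 'long': 42.5}
{'px': array([236., 211.]), 'n': np.int32(29), 'c': array([ 0.4896, -0.0312]), 'z': 0.072, 'wh': array([0.0146, 0.0054]), 'long': -22.4}
top [ 0.4989 -0.0129  0.108 ] 271
[  1 105 116 114 105  73  58  33   8   0   0   0   1  25  63  93 103   0
  98 113 117 116  17   0   0   0   0   0   0   5  28  57   0   0]
-0.11 {'shift': array([-0.16, -1.4 , 15.01]), 'hy': np.float64(-11.5), 'roll': np.float64(36.5)}
```

View pics/w11c.png

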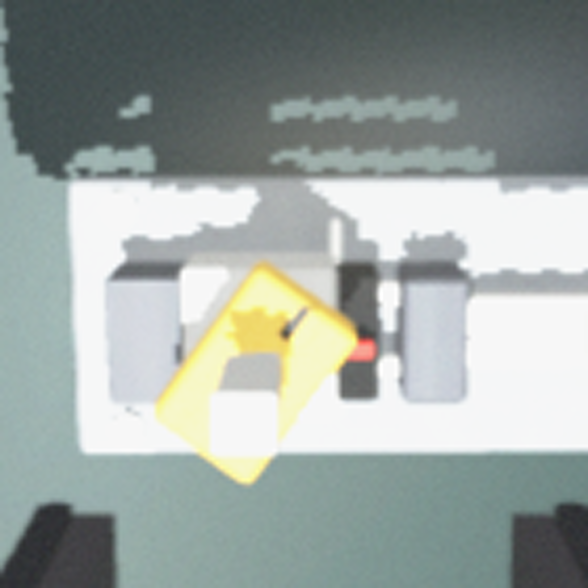

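The jaw block is now about 20 mm out, the stop is against the anvil and its pointer is over the pad. Turn nut B by about 54°.

```bash
python3 -m crank '[[-0.15,-1.4,0,0,0.1],[0,0,0,8,0.1],[0,0,0,8,0.1],[0,0,0,8,0.1],[0,0,0,8,0.1]]'>/dev/null; python3 -m crank '[[0,0,0,4,0.1],[0,0,4,0,0.1],[0,0,3,0,0.1],[0,0,0,0,0.1],[0,0,0,0,0.1]]'; python3 -c "
from h import *
print(delta([.4985,-.0125],np.radians(-47.5),.052))"
```

```text
time: 40.5
eef_pos: [0.499, -0.0157, 0.1308]
tcp_rot: [0.001, 0.933, 0.36, -0.003]
ft_force: [0.5, 0.1, 0.2]
opening: 0.553
gripper_force: 0.0
{'shift': array([ 0.22, -0.27,  7.88]), 'hy': np.float64(-47.8), 'roll': np.float64(-0.3)}
```

```bash
python3 -m crank '[[0.2,-0.25,3,0,0.1],[0,0,3,0,0.1],[0,0,1.8,0,0.1],[0,0,0,0,0.1],[0,0,0,0,0.1]]'; python3 -m crank '[[0,0,0,0,-1],[0,0,0,0,-1],[0,0,0,0,-1],[0,0,0,0,-1],[0,0,0,0,-1]]'; python3 -c "
from h import *
print(delta([.4985,-.0125],np.radians(-101.5),.052))"
```

```text
time: 41.0
eef_pos: [0.4995, -0.0106, 0.0542]
tcp_rot: [-0.0, 0.932, 0.362, -0.001]
ft_force: [-0.1, -0.1, -0.1]
opening: 0.547
gripper_force: 0.0
time: 41.5
eef_pos: [0.5002, -0.0113, 0.0537]
tcp_rot: [0.001, 0.932, 0.362, 0.0]
ft_force: [5.9, -3.7, 0.4]
opening: 0.294
gripper_force: 30.0
{'shift': array([-0.21, -0.03,  0.17]), 'hy': np.float64(-47.6), 'roll': np.float64(53.9)}
```

```bash
M='from h import *
print(ctrl.get_state()["moment"].round(3),delta([.4985,-.0125],np.radians(-101.5),.05))'
python3 -m crank '[[0,0,0,6,-1],[0,0,0,6,-1],[0,0,0,6,-1],[0,0,0,6,-1],[0,0,0,6,-1]]'; python3 -m crank '[[0,0,0,6,-1],[0,0,0,6,-1],[0,0,0,4,-1],[0,0,0,0,-1]]'; python3 -c "$M";  python3 -m crank '[[0,0,0,4,-1],[0,0,0,3,-1],[0,0,0,2.5,-1],[0,0,0,0,-1]]'; python3 -c "$M"
```

```text
time: 42.0
eef_pos: [0.5008, -0.0123, 0.0538]
tcp_rot: [0.002, 0.994, 0.106, 0.001]
ft_force: [9.0, -9.0, -5.7]
opening: 0.294
gripper_force: 30.0
time: 42.4
eef_pos: [0.501, -0.0128, 0.0538]
tcp_rot: [0.002, 0.999, -0.033, 0.002]
ft_force: [9.5, -10.2, -3.1]
opening: 0.295
gripper_force: 30.0
[-2.235 -1.947 -0.062] {'shift': array([-0.25, -0.01,  0.38]), 'hy': np.float64(-93.8), 'roll': np.float64(7.7)}
time: 42.8
eef_pos: [0.501, -0.0131, 0.0539]
tcp_rot: [0.002, 0.993, -0.115, 0.002]
ft_force: [9.5, -11.1, -3.4]
opening: 0.293
gripper_force: 30.0
[-2.597 -1.994 -0.007] {'shift': array([-0.26, -0.  ,  0.39]), 'hy': np.float64(-103.2), 'roll': np.float64(-1.7)}
```

```bash
python3 -m crank '[[0,0,0,1.5,-1],[0,0,0,0,-1]]';python3 -m crank '[[0,0,0,0,0.1],[0,0,0,0,0.1],[0,0,0,0,0.1],[0,0,-3,0,0.1],[0,0,-4,0,0.1]]'; python3 -m crank '[[0,0,-4,0,0.1],[0,0,-4,0,0.1],[0,0,0,0,0.1],[0,0,0,0,0.1]]'
python3 - <<'E'
from h import *
im,P,E,p=snap("wrist","w12")
[print(b) for b in blobs(im,P,E,p,(15,60,120),(35,255,255),15,(0.02,.09))]
c=proj([[.4985,-.0123,.06]],E,p)[0].astype(int); print(c)
cv2.imwrite("pics/w12c.png",cv2.resize(im[c[1]-70:c[1]+70,c[0]-70:c[0]+70,::-1],None,fx=4.2,fy=4.2,interpolation=cv2.INTER_CUBIC))
E
```

```text
time: 43.0
eef_pos: [0.5009, -0.0132, 0.0539]
tcp_rot: [0.002, 0.992, -0.128, 0.002]
ft_force: [9.3, -12.5, -3.9]
opening: 0.295
gripper_force: 30.0
time: 43.5
eef_pos: [0.4969, -0.01, 0.1219]
tcp_rot: [0.002, 0.992, -0.126, -0.003]
ft_force: [0.1, 1.7, 1.4]
opening: 0.54
gripper_force: 0.0
time: 43.9
eef_pos: [0.4988, -0.0086, 0.2021]
tcp_rot: [-0.003, 0.992, -0.126, -0.001]
ft_force: [-0.4, 0.0, -0.7]
opening: 0.55
gripper_force: 0.0
{'px': array([260., 178.]), 'n': np.int32(986), 'c': array([ 0.4992, -0.0137]), 'z': 0.0722, 'wh': array([0.0414, 0.0255]), 'long': -14.8}
[259 179]
```

View pics/w12c.png

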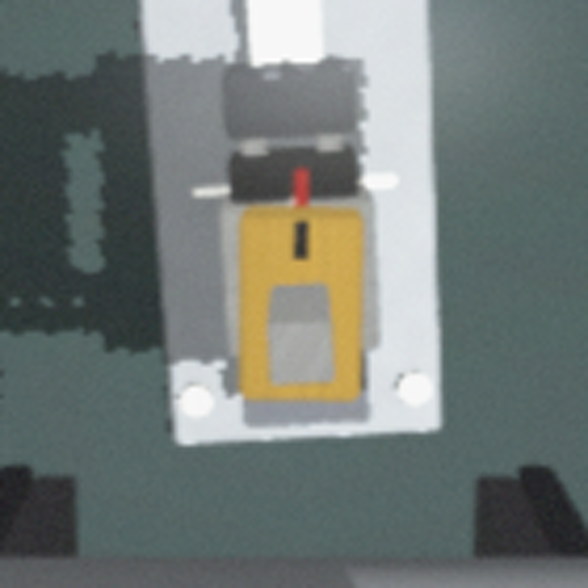

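Nut B is in line with its pointer, and the pad spring is clearly compressed (jaw about 0.0207). Release.

```bash
python3 -m crank '[[0,0,0,-8.5,-1],[0,0,0,-8.5,-1],[0,0,0,-8.5,-1],[0,0,0,-8.5,-1],[0,0,0,-8.5,-1]]' >/dev/null; python3 -m crank '[[0,0,0,-8.5,-1],[0,0,0,-8.5,-1],[0,0,0,-8.5,-1],[0,0,0,-8.5,-1],[0,0,0,-8.5,-1]]'>/dev/null; python3 -m crank '[[0,0,0,-7.8,-1],[0,0,0,0,-1],[0,0,0,0,-1]]'; python3 -c "
from h import *
print(delta([.629,.0416],np.radians(-11.5),.08))"
```

```text
time: 45.25
eef_pos: [0.4979, -0.0101, 0.2006]
tcp_rot: [-0.001, 0.777, 0.629, -0.003]
ft_force: [0.3, 0.6, 0.4]
opening: 0.004
gripper_force: 0.0
{'shift': array([ 7.82, 11.8 , 11.98]), 'hy': np.float64(-12.0), 'roll': np.float64(-0.5)}
```

```bash
python3 -m crank '[[2.6,4,0,0,-1],[2.6,4,0,0,-1],[2.6,3.8,0,0,-1],[0,0,4,0,-1],[0,0,4,0,-1]]'; python3 -m crank '[[0,0,3.5,0,-1],[0,0,0,0,-1],[0,0,0,0,-1]]'; python3 -m crank '[[0,0,2.5,0,-1],[0,0,1.2,0,-1],[0,0,0.9,0,-1],[0,0,0.5,0,-1],[0,0,0,0,-1]]'; python3 -m crank '[[0,0,0,0,-1],[0,0,0,0,-1],[0,0,0,0,-1]]'; python3 -m crank '[[0,0,-4,0,-1],[0,0,-4,0,-1],[0,0,-4,0,-1],[0,0,-3,0,0],[0,0,0,0,0]]'; python3 -c "
from h import *
print(delta([.4985,-.0126],np.radians(-11.5),.2))"
```

```text
time: 45.75
eef_pos: [0.5976, 0.0298, 0.1235]
tcp_rot: [-0.001, 0.779, 0.627, -0.004]
ft_force: [-0.1, -0.6, -0.4]
opening: 0.003
gripper_force: 0.0
time: 46.05
eef_pos: [0.5958, 0.0297, 0.0908]
tcp_rot: [-0.002, 0.779, 0.627, -0.004]
ft_force: [0.1, -1.0, 0.5]
opening: 0.007
gripper_force: 0.0
time: 46.55
eef_pos: [0.5956, 0.0302, 0.0399]
tcp_rot: [-0.002, 0.778, 0.628, -0.003]
ft_force: [0.9, 0.2, 0.5]
opening: 0.006
gripper_force: 0.0
time: 46.85
eef_pos: [0.5958, 0.0302, 0.0402]
tcp_rot: [-0.002, 0.778, 0.628, -0.003]
ft_force: [-0.3, -0.3, -0.5]
opening: 0.006
gripper_force: 0.0
time: 47.35
eef_pos: [0.5989, 0.0298, 0.1941]
tcp_rot: [-0.001, 0.778, 0.628, -0.0]
ft_force: [0.2, 0.2, 0.7]
opening: 0.112
gripper_force: 0.0
{'shift': array([-6.26, -8.92, -0.58]), 'hy': np.float64(-12.1), 'roll': np.float64(-0.6)}
```

The move fell short and missed the lever harmlessly. I'll correct it.

```bash
python3 -m crank '[[0.9,1.4,0,-0.5,-1],[0.9,1.3,0,0,-1],[0,0,4,0,-1],[0,0,4,0,-1],[0,0,0,0,-1]]'; python3 -m crank '[[0,0,2.5,0,-1],[0,0,0,0,-1],[0,0,0,0,-1]]'; python3 -c "
from h import *
print(delta([.629,.0416],np.radians(-11.5),.036))"
```

```text
time: 47.85
eef_pos: [0.6228, 0.0426, 0.1044]
tcp_rot: [-0.004, 0.775, 0.632, -0.007]
ft_force: [-0.6, -0.4, -0.5]
opening: 0.008
gripper_force: 0.0
time: 48.15
eef_pos: [0.6264, 0.0421, 0.086]
tcp_rot: [-0.002, 0.775, 0.632, -0.003]
ft_force: [0.6, -0.5, 1.2]
opening: 0.004
gripper_force: 0.0
{'shift': array([0.02, 0.3 , 5.  ]), 'hy': np.float64(-11.6), 'roll': np.float64(-0.1)}
```

```bash
python3 -m crank '[[0,0.3,2.5,0,-1],[0,0,1.2,0,-1],[0,0,0.9,0,-1],[0,0,0.5,0,-1],[0,0,0,0,-1]]'; python3 -m crank '[[0,0,0,0,-1],[0,0,0,0,-1],[0,0,0,0,-1]]'; python3 -m crank '[[0,0,-4,0,-1],[0,0,-4,0,-1],[0,0,-4,0,-1],[0,0,-3,0,0],[0,0,0,0,0]]'; python3 -c "
from h import *
print(delta([.4985,-.0126],np.radians(-11.5),.2))"
```

```text
time: 48.65
eef_pos: [0.6303, 0.0419, 0.0389]
tcp_rot: [-0.003, 0.775, 0.632, -0.001]
ft_force: [-13.7, 2.6, 42.5]
opening: 0.002
gripper_force: 20.3
time: 48.95
eef_pos: [0.6303, 0.042, 0.0389]
tcp_rot: [-0.003, 0.775, 0.632, -0.001]
ft_force: [-13.0, 3.2, 43.3]
opening: 0.003
gripper_force: 20.1
time: 49.45
eef_pos: [0.6319, 0.041, 0.1888]
tcp_rot: [-0.001, 0.775, 0.632, -0.0]
ft_force: [0.8, -0.8, -0.3]
opening: 0.11
gripper_force: 0.0
{'shift': array([ -7.94, -11.98,  -1.11]), 'hy': np.float64(-11.7), 'roll': np.float64(-0.2)}
```

```bash
python3 -m crank '[[-2,-3,-0.3,0,0],[-2,-3,-0.3,0,0],[-2,-3,-0.3,0,0],[-2,-3,0,0,0],[0,0,0,0,0]]'; python3 -m crank '[[0,0,0,0,0],[0,0,0,0,0]]'
python3 - <<'E'
from h import *
im,P,E,p=snap("wrist","w13")
[print(b) for b in blobs(im,P,E,p,(15,60,120),(35,255,255),15,(0.04,.09))]
z=P[...,2]; m=(z>.10)&(z<.115); w=P[m]; print("top",np.median(w,0).round(4), m.sum())
t=np.radians(-11.5); u=np.array([np.cos(t),np.sin(t)]); v=np.array([-u[1],u[0]])
m=(z>.03)&(z<.042); w=P[m]; X=w[:,:2]@u-.491; Y=w[:,:2]@v-.0862; k=abs(Y)<.014; print(np.histogram(X[k],bins=np.arange(-.04,.1,.004))[0])
print(delta([.4985,-.0128],np.radians(-11.5),.078))
im,P,E,p=snap("top")
[print("top",b) for b in blobs(im,P,E,p,(15,60,120),(35,200,255),40,(0.05,.08))]
E
```

```text
time: 49.95
eef_pos: [0.5014, -0.0101, 0.1963]
tcp_rot: [-0.006, 0.776, 0.631, -0.0]
ft_force: [0.1, 0.3, 0.8]
opening: 0.482
gripper_force: 0.0
time: 50.15
eef_pos: [0.5046, -0.0083, 0.1965]
tcp_rot: [-0.001, 0.775, 0.631, -0.003]
ft_force: [0.3, -1.1, 0.4]
opening: 0.497
gripper_force: 0.0
{'px': array([252., 183.]), 'n': np.int32(461), 'c': array([ 0.4991, -0.0109]), 'z': 0.0717, 'wh': array([0.0392, 0.0262]), 'long': -14.5}
top [ 0.4988 -0.0128  0.1081] 274
[  0 103 112 117  61  20  22  21  19  16  15  21  29  28  14   2   1   0
  28 115 117  31   0 116 119 116 112  26   0   0  20  63   0   0]
{'shift': array([-0.47, -0.45, 11.84]), 'hy': np.float64(-11.7), 'roll': np.float64(-0.2)}
top {'px': array([393., 198.]), 'n': np.int32(116), 'c': array([ 0.5484, -0.3293]), 'z': 0.0655, 'wh': array([0.0416, 0.0273]), 'long': -13.9}
```

The jaw is fully back. Lift B, gripping it fully first.

```bash
python3 -m crank '[[-0.45,-0.45,4,0,0],[0,0,4,0,0],[0,0,2,0,0],[0,0,1.8,0,0],[0,0,0,0,0]]'; python3 -m crank '[[0,0,0,0,0],[0,0,0,0,-1],[0,0,0,0,-1],[0,0,0,0,-1],[0,0,0,0,-1]]'; python3 -m crank '[[0,0,0,0,-1],[0,0,0,0,-1]]'; python3 -m crank '[[0,0,-2,0,-1],[0,0,-4,0,-1],[0,0,-4,0,-1],[0,0,0,0,-1],[0,0,0,0,-1]]'; python3 -c "
from h import *
print(delta([.552,-.245],np.radians(-11.5),.18))"
```

```text
time: 50.75
eef_pos: [0.4965, -0.0141, 0.0758]
tcp_rot: [-0.001, 0.776, 0.631, -0.006]
ft_force: [-0.5, 0.1, 1.1]
opening: 0.501
gripper_force: 0.0
time: 51.25
eef_pos: [0.4982, -0.0123, 0.0788]
tcp_rot: [-0.002, 0.775, 0.631, -0.003]
ft_force: [-0.9, -0.3, 0.3]
opening: 0.221
gripper_force: 0.0
time: 51.45
eef_pos: [0.4988, -0.0126, 0.0787]
tcp_rot: [-0.001, 0.776, 0.631, -0.002]
ft_force: [3.8, 0.2, -1.9]
opening: 0.137
gripper_force: 29.9
time: 51.95
eef_pos: [0.4984, -0.0115, 0.1782]
tcp_rot: [-0.002, 0.775, 0.632, -0.002]
ft_force: [-0.4, 0.6, -4.2]
opening: 0.135
gripper_force: 29.9
{'shift': array([-21.79,   9.96,  -0.24]), 'hy': np.float64(-11.6), 'roll': np.float64(-0.1)}
```

```bash
python3 -m crank '[[-3.6,1.7,0,0,-1],[-3.6,1.7,0,0,-1],[-3.6,1.7,0,0,-1],[-3.7,1.7,0,0,-1],[-3.7,1.6,0,0,-1]]'; python3 -m crank '[[-3.6,1.6,0,0,-1],[0,0,0,0,-1],[0,0,4,0,-1],[0,0,3,0,-1],[0,0,2,0,-1]]'; python3 -m crank '[[0,0,0.8,0,-1],[0,0,0,0,-1],[0,0,0,0,-1]]'
```

```text
time: 52.45
eef_pos: [0.5429, -0.2089, 0.1752]
tcp_rot: [-0.003, 0.776, 0.631, -0.005]
ft_force: [1.0, 1.4, -2.7]
opening: 0.134
gripper_force: 30.0
time: 52.95
eef_pos: [0.5489, -0.2458, 0.0832]
tcp_rot: [-0.004, 0.776, 0.631, -0.005]
ft_force: [-0.7, -0.0, -2.6]
opening: 0.132
gripper_force: 30.0
time: 53.25
eef_pos: [0.5515, -0.2468, 0.0805]
tcp_rot: [-0.001, 0.776, 0.631, -0.003]
ft_force: [0.1, -0.0, -3.7]
opening: 0.134
gripper_force: 30.0
```

```bash
python3 -m crank '[[0,0,0.5,0,-1],[0,0,0,0,-1],[0,0,0.2,0,-1],[0,0,0,0,-1]]'; python3 -m crank '[[0,0,0.1,0,-1],[0,0,0,0,-1]]'
```

```text
time: 53.65
eef_pos: [0.5517, -0.2463, 0.0735]
tcp_rot: [-0.001, 0.776, 0.631, -0.003]
ft_force: [-0.2, -0.1, -3.8]
opening: 0.135
gripper_force: 30.0
time: 53.85
eef_pos: [0.5517, -0.2467, 0.0729]
tcp_rot: [-0.001, 0.776, 0.631, -0.003]
ft_force: [-1.5, 0.1, 1.9]
opening: 0.136
gripper_force: 30.0
```

```bash
python3 -m crank '[[0,0,0,0,-0.6],[0,0,0,0,-0.2],[0,0,0,0,0],[0,0,0,0,0],[0,0,0,0,0]]'; python3 -m crank '[[0,0,-3,0,0],[0,0,-4,0,0],[0,0,-4,0,0],[0,0,-4,0,0],[0,0,0,0,0]]'; python3 -m crank '[[0,0,0,0,0],[0,0,0,0,0]]'
python3 - <<'E'
from h import *
im,P,E,p=snap("wrist","w14")
[print(b) for b in blobs(im,P,E,p,(15,60,120),(35,255,255),15,(0.04,.09))]
z=P[...,2]; m=((z>.095)&(z<.11)).astype(np.uint8); n,l,s,c=cv2.connectedComponentsWithStats(m)
for i in range(1,n):
    if s[i,4]>60: print("top",np.median(P[l==i],0).round(4),c[i].round())
c=proj([[.55,-.288,.06]],E,p)[0].astype(int); print(c)
cv2.imwrite("pics/w14c.png",cv2.resize(im[max(0,c[1]-100):c[1]+80,c[0]-110:c[0]+110,::-1],None,fx=3,fy=3,interpolation=cv2.INTER_CUBIC))
im,P,E,p=snap("top")
[print("topcam",b) for b in blobs(im,P,E,p,(15,60,120),(35,200,255),40,(0.05,.08))]
E
```

```text
time: 54.35
eef_pos: [0.5516, -0.2464, 0.0724]
tcp_rot: [-0.001, 0.776, 0.631, -0.003]
ft_force: [0.5, -0.0, 0.1]
opening: 0.457
gripper_force: 0.0
time: 54.85
eef_pos: [0.5544, -0.2479, 0.2276]
tcp_rot: [0.002, 0.776, 0.631, -0.001]
ft_force: [-0.6, 0.2, -0.2]
opening: 0.499
gripper_force: 0.0
time: 55.05
eef_pos: [0.5521, -0.2457, 0.2213]
tcp_rot: [-0.002, 0.776, 0.631, -0.003]
ft_force: [-0.6, 0.3, -0.4]
opening: 0.498
gripper_force: 0.0
{'px': array([255., 179.]), 'n': np.int32(918), 'c': array([ 0.5508, -0.2472]), 'z': 0.0661, 'wh': array([0.0395, 0.0278]), 'long': -15.7}
top [ 0.5504 -0.2477  0.1021] [255. 190.]
top [ 0.5497 -0.3321  0.1023] [273. 278.]
[262 218]
```

View pics/w14c.png

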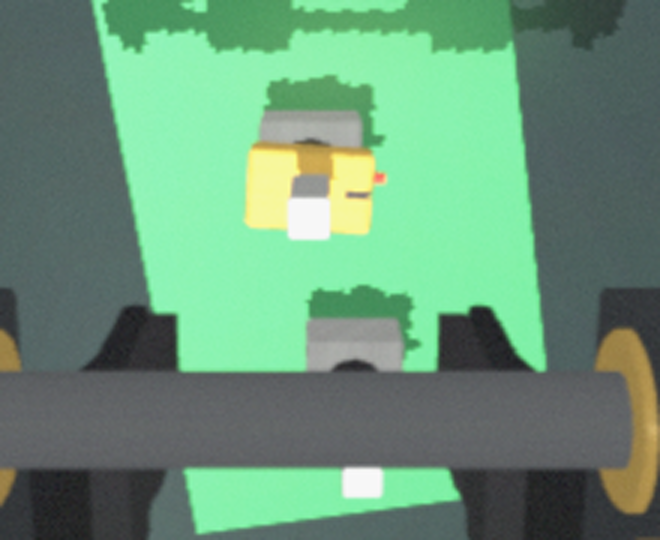

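Both stops stand upright on the green mat with tight nuts, the jaw is back, and the robot is clear. Handing in.

```bash
python3 -c "
from workcell import ctrl
print(ctrl.hand_in())"
```

```text
the job is handed in; nothing more can be done
None
```

I handed the job in and got no pass/fail verdict back: both stops stand upright on the green mat with their nuts tight by eye, and the jaw is fully back; the first stop's clamping looked weaker than the second's (jaw about 14 mm out, not 20 mm), and I did not measure the jar, sample box and gauge again at the end.

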